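# Load the drying stand and set its thermostat

## Robot

A 6-joint arm with a two-finger parallel gripper is mounted at the origin on the work surface. World frame = base frame: x ahead of the robot, y to its left, z up, the work surface at z = 0. Lengths are in mm, angles in rad, forces in N, time in s.
With the tool pointing down it reaches from about 325 to 900 mm from the base axis. Payload 6.1 kg.
Tool frame: the origin (TCP) lies at the very end of the fingers, on their centre line; the grasp point (between the pads) lies 19 mm behind it; z points along the fingers, y is the line along which they close (so a half turn about z gives the same grasp; the last joint's range is limited). The gripper opens to 87 mm and grips with 3 to 60 N. Pads are 19 mm wide; open, the fingers measure 117 mm over their backs; the gripper's body (75 mm by 190 mm) begins 51 mm behind the grasp point.
Start: joints at [-1.323, 0.22, 1.526, -0, 1.395, -0.126], TCP at [228.215, -581.836, 222.538] pointing down, gripper open.
Joint ranges: [-2.98, 2.98], [-0.91, 2.08], [0.09, 2.57], [-1.24, 4.39], [0.2, 2.65], [-2.68, 2.68]. Speed limits (rad/s): [2.57, 2.57, 3.01, 3.14, 3.14, 3.14].

## Interface

Orientations are given as a unit quaternion [x, y, z, w].
In Python, from workcell import bot gives the robot as it stands. The module is installed in compiled form; this text tells all that it offers.
- The arm moves only by the tool servo_tool, never from a script. Its argument "moves" is a list of rows, each a list of 6 numbers: the shift along the world's x, y, z in cm, then the turn, a rotation vector about the world's x, y, z in degrees. In form: [[x, y, z, wx, wy, wz], ...]. A call has 1 to 5 rows; each row shifts and turns the commanded pose from where the row before left it; what a row does not reach is not made up. A row lasts 1/12 s, in which the tool goes at most 41.7 mm and 7.16 degrees, less where a joint would pass 70% of its speed; a pose out of reach is approached as far as the arm can. A call with a gripper value outside its range is refused whole. "gripper" is the finger opening in cm, from 0 to 8.7, set as the call begins (left out, the last holds). The fingers move at their own pace and stop on an object; "force" is the grip in N (left out, the last holds). Time passes only in rows, so rows that do not move let the fingers close. It gives the time, the measured TCP pose, the force, the opening and the grip force at its end, in the units of the state.
- bot.read_state(): the state, without advancing time (a new reading comes with each control period).
- bot.capture(name): name is "side" or "top"; returns a dict with "pixels" (420x560x3 uint8, blue, green, red), "fx", "fy", "cx", "cy" (pixels), "k1" (the pictures are not rectified: a ray, as slopes to the right and down, at radius r is drawn at 1 + k1 r^2 times it, then the intrinsics apply), "xyz" and "rotation" of the camera in the world. Camera axes: x right, y up, looking along -z (the intrinsics and any distortion apply to the point x, -y, -z); pixel columns grow to the right and rows downward; lengths in mm; the calibration is good to about 2 mm. A picture is of the moment at which its call begins. There is no depth.
- bot.job_done(): hands the job in; it is judged then, once.
Trained networks look in the newest picture that a camera, given by its name, has taken for a name from the list of things; names that differ only in an ending like _2 or _b are one class to them, and where a whole thing is asked for, a point or a joint stands for the part that bears it (a point fixed in the world has none). Each returns a list of dicts, best first, with "p" (0 to 1); they miss things now and then, are a little off and sometimes report something else, mostly with a low value. They report only what shows in the picture. A call takes as long as a camera call. They do not tell look-alikes from the thing itself.
- bot.masks_of(camera, name): "region" (420x560 bool, what is visible of it).
- bot.mark_of(camera, name): "point" ([x, y, z] in mm, in world coordinates, good to about 4 mm: a listed point, or the origin of a listed thing).
The state is a dict: "clock": time; "joints": joint angles; "qd": joint speeds; "joint_efforts": joint torques, N m; "tool_pos": TCP position; "tool_rot": TCP orientation; "force": force on the tool from outside, world axes, zero at the start; "moment": the same for the moment, N m; "width": opening from 0.0 (shut) to 1.0 (fully open); "finger_force": force on a finger pad.
Only numpy, scipy, OpenCV 4.12 (cv2) and the standard library are available. Lean on these libraries where they do the work, as an engineer would, in place of code of your own. Each camera call takes 0.05 s, during which the arm holds its last target. There are 200 camera calls.

## Task

Load the drying stand with whichever carved stamps are on the table, each upright in its own numbered pocket and in this order: round in 1, square in 2, oblong in 3, cross in 4 (the pocket of a missing stamp stays empty). Then take the moisture gauge out of the casket with the star on its lid, opening no other casket, stand it in pocket 5 and shut the lid again; last of all turn the thermostat knob until its pointer is on the brass clip. Leave the other things on the table where they are.

Things in the scene. Friction and masses are not known exactly. Their poses are not given: they have to be found in the camera images.
- round_mid (a point): The round carved wooden stamp (60 g, loose; absent in some starts): its foot is a round disc 42 mm across, 16 mm thick; on it stands a straight round handle 18 mm in diameter from 16 to 60 mm above the underside. This point is on its axis half-way up, 30 mm above its underside; z points up the handle. It starts upright on the table.
- square_mid (a point): The square carved wooden stamp (60 g, loose; absent in some starts): its foot is a square block 34 mm a side, 16 mm thick; on it stands a straight round handle 18 mm in diameter from 16 to 60 mm above the underside. This point is on its axis half-way up, 30 mm above its underside; z points up the handle. It starts upright on the table.
- oblong_mid (a point): The oblong carved wooden stamp (60 g, loose; absent in some starts): its foot is an oblong block 44 by 23 mm (long side along its x), 16 mm thick; on it stands a straight round handle 18 mm in diameter from 16 to 60 mm above the underside. This point is on its axis half-way up, 30 mm above its underside; z points up the handle. It starts upright on the table.
- cross_mid (a point): The cross-shaped carved wooden stamp (60 g, loose; absent in some starts): its foot is a plus-shaped cross, arms 44 mm long and 14 mm wide, 16 mm thick; on it stands a straight round handle 18 mm in diameter from 16 to 60 mm above the underside. This point is on its axis half-way up, 30 mm above its underside; z points up the handle. It starts upright on the table.
- gauge_mid (a point): The moisture gauge (70 g, loose): round white foot 40 mm across and 16 mm thick with a metal handle 18 mm in diameter from 16 to 60 mm above the underside. This point is on its axis, 30 mm above its underside, z up. At the start it stands upright on the floor of the closed star casket, within 12 mm of its middle.
- pocket1 (a point): Centre of the floor of pocket 1 (1 brass dot on the ledge on its robot side), 35 mm above the table. The drying stand (fixed) has five pockets in a row along its y, 59 mm apart, 1 leftmost and 5 rightmost seen from the robot, each 54 by 54 mm inside; 5 mm walls rise 12 mm above the floors. Axes: x away from the robot, y along the row to the left, z up.
- pocket2 (a point): Centre of the floor of pocket 2 (2 brass dots on the ledge on its robot side), 35 mm above the table. The drying stand (fixed) has five pockets in a row along its y, 59 mm apart, 1 leftmost and 5 rightmost seen from the robot, each 54 by 54 mm inside; 5 mm walls rise 12 mm above the floors. Axes: x away from the robot, y along the row to the left, z up.
- pocket3 (a point): Centre of the floor of pocket 3 (3 brass dots on the ledge on its robot side), 35 mm above the table. The drying stand (fixed) has five pockets in a row along its y, 59 mm apart, 1 leftmost and 5 rightmost seen from the robot, each 54 by 54 mm inside; 5 mm walls rise 12 mm above the floors. Axes: x away from the robot, y along the row to the left, z up.
- pocket4 (a point): Centre of the floor of pocket 4 (4 brass dots on the ledge on its robot side), 35 mm above the table. The drying stand (fixed) has five pockets in a row along its y, 59 mm apart, 1 leftmost and 5 rightmost seen from the robot, each 54 by 54 mm inside; 5 mm walls rise 12 mm above the floors. Axes: x away from the robot, y along the row to the left, z up.
- pocket5 (a point): Centre of the floor of pocket 5 (5 brass dots on the ledge on its robot side), 35 mm above the table. The drying stand (fixed) has five pockets in a row along its y, 59 mm apart, 1 leftmost and 5 rightmost seen from the robot, each 54 by 54 mm inside; 5 mm walls rise 12 mm above the floors. Axes: x away from the robot, y along the row to the left, z up.
- star_knob (a point): Centre of the ball knob (22 mm across, on a 12 mm stem) on the lid carved with a six-pointed star (three crossed dark bars). Three alike caskets stand in a row 115 mm apart, in changing order; each 110 mm deep (x), 108 mm wide (y), 75 mm high on a 10 mm plank, walls 6 mm, with an 8 mm lid hinged at its far (+x) edge. Lid shut: ball centre 25 mm behind the lid's front edge, 119.5 mm above table.
- star_hinge (a point): Middle of the star lid's hinge line, 85.5 mm above the table. In these axes, which turn with the lid, the ball knob is at x -85, z +34 mm; y runs along the hinge and the row. Lid shut: x points away from the robot, z up. The casket's middle is 55 mm towards the robot from here, its inner floor (98 by 96 mm) 69.5 mm lower.
- lid_star (a joint): Opening angle of the star lid, rad: 0 shut, up to 1.9 (leaning back past upright). Its hinge is stiff: it stays where it is left and takes about 2 N at the knob to move.
- lid_ring (a joint): Opening angle of the lid with the ring carving, 0 shut. Wrong casket: keep shut.
- lid_bars (a joint): Opening angle of the lid with the three parallel bars carving, 0 shut. Wrong casket: keep shut.
- dial_grip (a point): On the thermostat knob's axis, 77 mm above the table, at the height to grip. The knob is a black skirt 60 mm across with an upright bar 50 mm long, 14 mm thick, from 57 to 89 mm above the table, on a fixed grey unit 124 mm square, 50 mm high. The bar lies along this point's x; its pointer end is -x (white line). Axes turn with the knob.
- dial_pointer (a point): The tip of the knob's pointer: 40 mm from the knob's axis, on the pointer end of the bar; turns with the knob.
- clip_mark (a point): Spot at the tip of the small brass index clip on the rim of the thermostat's scale, 40 mm from the knob's axis. The knob is on the mark when the pointer tip is over this spot. The clip's place on the scale changes from start to start; it is fixed, flat (6 mm high) and cannot be knocked.
- dial (a joint): Angle of the thermostat knob, rad: 0 to 4.7, growing clockwise as seen from above. It turns with light friction (0.04 N m) and stays where it is left. It starts near 0 to 0.7, and the clip lies 1.4 to 4.2 rad from zero.
- mould: Bystander: round carved rosette board 76 mm across, 18 mm thick; origin at its underside. Not to be moved.
- tin: Bystander: flat metal wax tin, 44 mm across, 35 mm high; origin at its underside. Not to be moved.
- oiljar: Bystander: amber jar 64 mm across, 100 mm high; origin at its underside. Not to be moved.
There are look-alikes about, which are no part of the job. Leave any orange, purple or turquoise look-alike of the part that bears cross_mid alone.

How it is judged:
By the outcome, as a careful person would: the job done as asked, in the order asked, and still so for the second after the job is handed in, with the robot touching nothing.
Of round, square, oblong, cross only 2 to 4 are there at a start; the rules pass over those that are not, and their reading is None.
At some moment in a run one of round, square, oblong, cross may be knocked a few centimetres aside while the robot is not near it.
It also fails if it takes over 210 s, if anything falls off the work surface, if the arm or the gripper's body presses on something with over 40 N, if the wrist force passes 120 N, or if a joint passes its speed limit or range.

## Working session

There is one attempt and no reset: what is moved stays moved. The work goes in short steps, Python scripts to look and compute and a tool call to move; the robot and the scene stay as the last step left them, time stands still between calls to the robot, and variables do not carry over. Pictures are saved under pics/ and viewed, at most 15 in all, crops included, and the job is handed in when it is done.

Besides the shell and the picture viewer there is one more tool, called after "Call:" as a command line: name --pt "numbers of a row" for each row, then --argument value for the rest. servo_tool: Moves the arm, as the interface text tells. Its arguments: {"type":"object","properties":{"moves":{"type":"array"},"gripper":{"type":"number"},"force":{"type":"number"}},"required":["moves"]}

```bash
mkdir -p pics; cat > h.py <<'E'
import numpy as np, cv2
from workcell import bot
def snap(cam,fn=None):
    c=bot.capture(cam)
    if fn: cv2.imwrite('pics/'+fn,c['pixels'])
    return c
def proj(c,p):
    R=np.array(c['rotation'],float)
    if R.shape!=(3,3):
        from scipy.spatial.transform import Rotation as Ro; R=Ro.from_quat(R).as_matrix()
    q=R.T@(np.array(p,float)-np.array(c['xyz']))
    s=np.array([q[0],-q[1]])/-q[2]; s=s*(1+c['k1']*(s@s))
    return np.array([c['fx']*s[0]+c['cx'],c['fy']*s[1]+c['cy']])
def onplane(c,u,v,z):
    R=np.array(c['rotation'],float)
    if R.shape!=(3,3):
        from scipy.spatial.transform import Rotation as Ro; R=Ro.from_quat(R).as_matrix()
    d=np.array([(u-c['cx'])/c['fx'],(v-c['cy'])/c['fy']]); s=d.copy()
    for _ in range(20): s=d/(1+c['k1']*(s@s))
    r=R@np.array([s[0],-s[1],-1]); o=np.array(c['xyz']); return o+r*(z-o[2])/r[2]
E
python3 - <<'E'
from h import *
print(bot.read_state())
for cam in('side','top'):
    c=snap(cam,cam+'0.png'); print(cam,{k:c[k] for k in c if k!='pixels'})
    for n in 'round_mid square_mid oblong_mid cross_mid gauge_mid pocket1 pocket2 pocket3 pocket4 pocket5 star_knob star_hinge dial_grip dial_pointer clip_mark mould tin oiljar'.split():
        print(n,[(round(d['p'],2),np.round(d['point']).astype(int).tolist(),proj(c,d['point']).astype(int).tolist()) for d in bot.mark_of(cam,n)])
E
```

```text
{'clock': 0.0, 'joints': array([-1.32312143e+00,  2.21228319e-01,  1.52764454e+00, -4.21872930e-05,
        1.39468906e+00, -1.26121977e-01]), 'qd': array([ 5.79494317e-04, -1.18565650e-03, -1.95758018e-05, -3.62228206e-04,
        4.12335248e-04,  6.14686119e-04]), 'joint_efforts': array([ 1.22326483e-04, -4.94621229e+01, -3.87372315e+01,  6.99492311e-02,
        5.71961794e-02, -1.49224315e-04]), 'tool_pos': array([ 228.0336007 , -581.23240925,  221.41820851]), 'tool_rot': array([ 9.82584102e-01,  1.85815803e-01, -8.05310337e-05, -9.81553098e-04]), 'force': array([ 0.13337012,  0.34906317, -0.96239472]), 'moment': array([-0.04444396, -0.04774518,  0.0105879 ]), 'finger_force': 0.0, 'width': 1.0008141961622232}
side {'fx': 397.7368851770696, 'fy': 397.7368851770696, 'cx': 276.30730378023185, 'cy': 209.8527203642787, 'k1': -0.07351480903168002, 'xyz': array([342.14137716, 760.44273124, 668.55487937]), 'rotation': array([-0.04124913,  0.45299231,  0.88698925, -0.07966522])}
round_mid []
square_mid [(0.68, [607, -158, 35], [242, 194]), (0.65, [414, 105, 30], [296, 267])]
oblong_mid []

[... 3036 characters left out ...]
[609, -157, 33], [319, 165]), (0.77, [607, -93, 35], [297, 166]), (0.59, [450, -81, 32], [295, 221])]
pocket5 [(0.95, [612, -276, 34], [361, 163]), (0.92, [612, -218, 31], [341, 164]), (0.91, [606, -40, 36], [278, 167]), (0.83, [609, -157, 33], [319, 165]), (0.77, [607, -93, 35], [297, 166]), (0.59, [450, -81, 32], [295, 221])]
star_knob [(0.78, [518, 160, 118], [202, 193])]
star_hinge [(0.64, [596, 160, 81], [205, 168])]
dial_grip [(0.83, [436, -332, 76], [389, 222])]
dial_pointer [(0.92, [395, -335, 53], [389, 237])]
clip_mark []
mould [(0.86, [349, -180, -4], [330, 257])]
tin [(0.76, [377, 6, -2], [264, 249])]
oiljar [(0.73, [593, -402, -6], [401, 172]), (0.5, [452, -83, 33], [295, 220])]
```

```bash
python3 - <<'E'
import cv2
a=cv2.imread('pics/top0.png')[120:295,180:440]; cv2.imwrite('pics/topc.png',cv2.resize(a,None,fx=3,fy=3,interpolation=cv2.INTER_CUBIC))
a=cv2.imread('pics/side0.png')[130:330,150:400]; cv2.imwrite('pics/sidec.png',cv2.resize(a,None,fx=3,fy=3,interpolation=cv2.INTER_CUBIC))
E
```

```text
(no output)
```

View pics/topc.png

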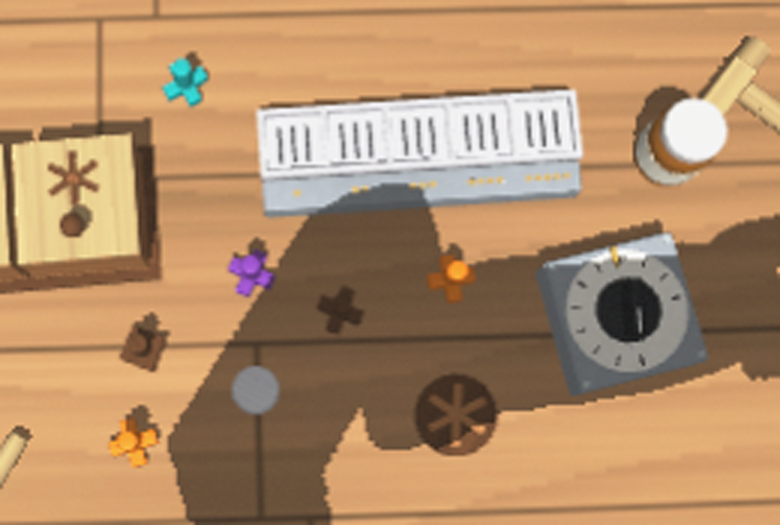

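View pics/sidec.png

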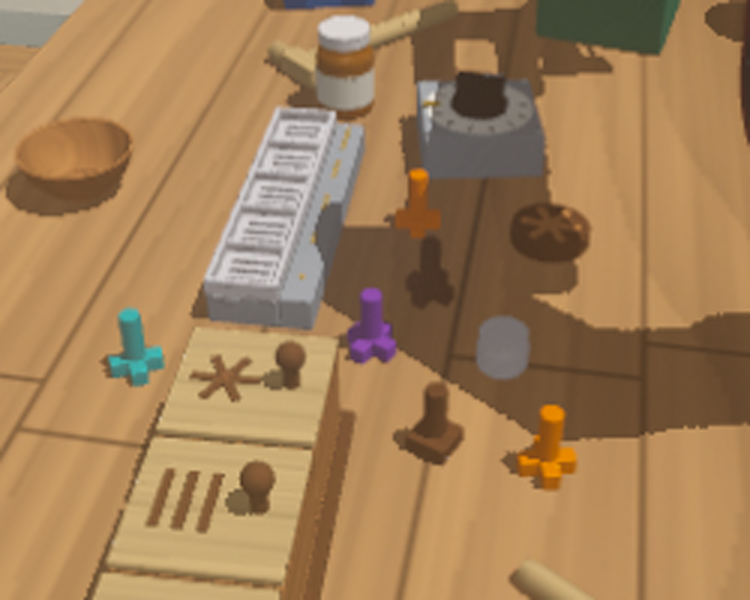

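View pics/top0.png

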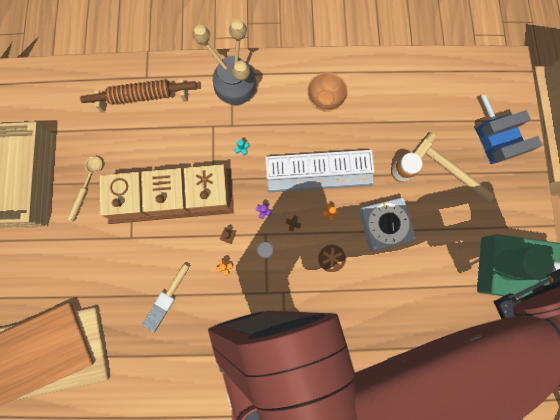

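View pics/side0.png

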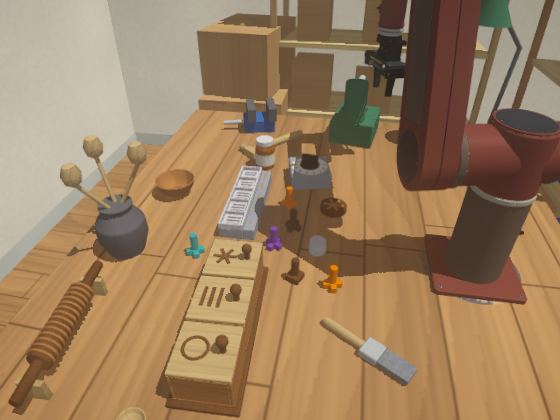

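```bash
python3 - <<'E'
import cv2,numpy as np
a=cv2.imread('pics/top0.png'); b=a[200:250,200:350]
b=cv2.resize(np.clip(b.astype(float)*1.6,0,255).astype('uint8'),None,fx=5,fy=5,interpolation=cv2.INTER_CUBIC); cv2.imwrite('pics/topcc.png',b)
for u,v in((294,222),(226,235),(331,214),(222,268)): print(a[v-1:v+2,u-1:u+2].mean((0,1)))
E
```

```text
[35.55555556 47.         64.33333333]
[ 56.33333333  82.88888889 121.        ]
[ 30.88888889  81.88888889 148.88888889]
[ 62.22222222 178.33333333 247.        ]
```

View pics/topcc.png

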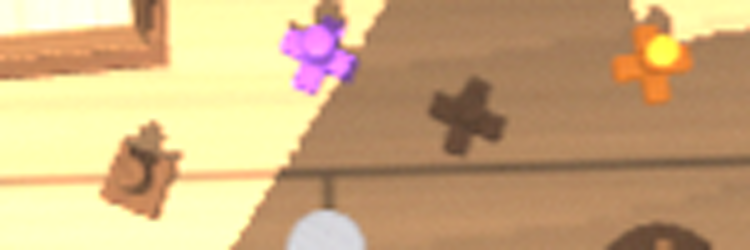

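Shown: full top view, brown square stamp at (226,235), brown cross at (294,222), star lid at (204,185), stand (277..361,165), clip at (385,205); no round or oblong stamp anywhere. Candidates for the cross: brown (294,222) = the real one; look-alikes orange (224,267) and (331,211), purple (263,210), turquoise (242,146). The brightened crop confirms (294,222) is plain brown, merely in the arm's shadow.

Call:
servo_tool --pt "0.934 3.44 -0.35 0 0 2.43" --pt "0.934 3.44 -0.35 0 0 2.43" --pt "0.934 3.44 -0.35 0 0 2.43" --pt "0.934 3.44 -0.35 0 0 2.43" --pt "0.934 3.44 -0.35 0 0 2.43" --gripper 4.0 --force 20

```text
clock: 2.32
tool_pos: [275.0, -408.3, 204.8]
tool_rot: [0.957, 0.29, 0.0, 0.0]
force: [1.3, 0.4, 0.7]
width: 0.709
finger_force: 0.0
```

Call:
servo_tool --pt "0.934 3.44 -0.35 0 0 2.43" --pt "0.934 3.44 -0.35 0 0 2.43" --pt "0.934 3.44 -0.35 0 0 2.43" --pt "0.934 3.44 -0.35 0 0 2.43" --pt "0.934 3.44 -0.35 0 0 2.43"

```text
clock: 2.73
tool_pos: [321.7, -236.3, 187.6]
tool_rot: [0.921, 0.389, 0.0, 0.0]
force: [0.6, -0.3, -0.5]
width: 0.468
finger_force: 0.0
```

Call:
servo_tool --pt "0.934 3.44 -0.35 0 0 2.43" --pt "0.934 3.44 -0.35 0 0 2.43" --pt "0.934 3.44 -0.35 0 0 2.43" --pt "0.934 3.44 -0.35 0 0 2.43" --pt "0.934 3.44 -0.35 0 0 2.43"

```text
clock: 3.15
tool_pos: [368.6, -64.3, 170.3]
tool_rot: [0.875, 0.485, 0.001, 0.001]
force: [0.7, -1.0, 0.5]
width: 0.459
finger_force: 0.0
```

Call:
servo_tool --pt "0.934 3.44 -0.35 0 0 2.43" --pt "0.934 3.44 -0.35 0 0 2.43" --pt "0.934 3.44 -0.35 0 0 2.43" --pt "0.934 3.44 -0.35 0 0 2.43" --pt "0.934 3.44 -0.35 0 0 2.43"

```text
clock: 3.57
tool_pos: [415.3, 108.1, 152.8]
tool_rot: [0.818, 0.575, 0.001, 0.0]
force: [1.7, -0.5, 0.4]
width: 0.462
finger_force: 0.0
```

```bash
python3 - <<'E'
from h import *
from scipy.spatial.transform import Rotation as R
s=bot.read_state();print(s['tool_pos'],R.from_quat(s['tool_rot']).as_matrix()[:,1],s['clock'],s['width'])
c=snap('side','side1.png')
for n in ('square_mid','cross_mid'):
    print(n,[(round(d['p'],2),np.round(d['point']).astype(int).tolist(),proj(c,d['point']).astype(int).tolist()) for d in bot.mark_of('side',n)])
E
```

```text
[415.31291349 108.14060328 152.76693183] [ 0.94062513 -0.339445    0.001203  ] 3.5667 0.46165774973812873
square_mid [(0.6, [418, 108, 31], [295, 267])]
cross_mid [(0.8, [675, 64, 30], [194, 242]), (0.76, [484, 4, 27], [274, 236]), (0.72, [332, 117, 30], [332, 275]), (0.7, [448, -76, 26], [293, 220]), (0.7, [611, -217, 35], [246, 183]), (0.6, [475, -184, 32], [289, 194])]
```

Call:
servo_tool --pt "0.05 0.0 -3 0 0 0" --pt "0.05 0 -3 0 0 0" --pt "0 0 -3 0 0 0" --pt "0 0 -2 0 0 0" --pt "0 0 -1.15 0 0 0"

```text
clock: 4.13
tool_pos: [413.9, 104.7, 28.5]
tool_rot: [0.82, 0.573, -0.002, -0.001]
force: [0.0, -0.5, 0.8]
width: 0.463
finger_force: 0.0
```

Call:
servo_tool --pt "0 0 0 0 0 0" --pt "0 0 0 0 0 0" --pt "0 0 0 0 0 0" --pt "0 0 0 0 0 0" --pt "0 0 0 0 0 0" --gripper 0.5

```text
clock: 4.55
tool_pos: [417.3, 106.0, 32.4]
tool_rot: [0.819, 0.574, 0.001, 0.001]
force: [-0.2, -0.1, 2.6]
width: 0.202
finger_force: 20.0
```

Call:
servo_tool --pt "0 0 0 0 0 0" --pt "0 0 0 0 0 0" --pt "0 0 2 0 0 0" --pt "0 0 3 0 0 0" --pt "0 0 3 0 0 0"

```text
clock: 4.97
tool_pos: [414.6, 106.2, 111.1]
tool_rot: [0.819, 0.574, -0.001, -0.001]
force: [0.8, 0.2, -0.2]
width: 0.202
finger_force: 20.0
```

Call:
servo_tool --pt "1.9 -2.04 0.3 0 0 2.1" --pt "1.92 -2.04 0 0 0 2.1" --pt "1.92 -2.04 0 0 0 2.1" --pt "1.92 -2.04 0 0 0 2.1" --pt "1.92 -2.04 0 0 0 2.1"

```text
clock: 5.38
tool_pos: [512.5, 3.3, 114.3]
tool_rot: [0.762, 0.647, 0.0, 0.0]
force: [0.3, 0.3, -0.9]
width: 0.203
finger_force: 20.0
```

Call:
servo_tool --pt "1.92 -2.04 0 0 0 2.1" --pt "1.92 -2.04 0 0 0 2.1" --pt "1.92 -2.04 0 0 0 2.1" --pt "1.92 -2.04 0 0 0 2.1" --pt "1.91 -2.03 0 0 0 2.1"

```text
clock: 5.8
tool_pos: [608.3, -98.6, 113.8]
tool_rot: [0.7, 0.714, -0.0, -0.0]
force: [0.2, 0.6, -0.6]
width: 0.199
finger_force: 20.0
```

Call:
servo_tool --pt "0 0 0 0 0 0" --pt "0 0 0 0 0 0" --pt "0 0 0 0 0 0"

```text
clock: 6.05
tool_pos: [606.9, -97.2, 113.4]
tool_rot: [0.701, 0.713, -0.0, -0.001]
force: [-0.6, 1.7, -1.3]
width: 0.199
finger_force: 20.0
```

```bash
python3 - <<'E'
from h import *
from scipy.spatial.transform import Rotation as R
s=bot.read_state();print(s['tool_pos'],R.from_quat(s['tool_rot']).as_matrix()[:,1],s['clock'],s['width'])
for cam in('side','top'):
    c=snap(cam,cam+'2.png')
    for n in ('square_mid','cross_mid','pocket1'):
        print(n,[(round(d['p'],2),np.round(d['point']).astype(int).tolist(),proj(c,d['point']).astype(int).tolist()) for d in bot.mark_of(cam,n)])
E
```

```text
[606.91006575 -97.18202502 113.43279647] [ 0.99985175  0.01714844 -0.00155379] 6.05 0.19935815069289137
square_mid [(0.8, [605, -97, 111], [236, 183]), (0.59, [609, -161, 34], [242, 194])]
cross_mid [(0.8, [333, 112, 28], [332, 274]), (0.77, [484, 4, 31], [274, 235]), (0.68, [477, -182, 32], [288, 195]), (0.61, [449, -78, 29], [293, 218])]
pocket1 [(0.94, [608, -156, 34], [242, 195]), (0.82, [608, -101, 30], [237, 207]), (0.77, [609, -37, 37], [230, 219]), (0.75, [608, -217, 36], [247, 183]), (0.62, [612, -272, 36], [250, 174])]
square_mid []
cross_mid [(0.49, [593, -400, -2], [401, 171]), (0.46, [672, 69, 32], [239, 146]), (0.42, [476, -182, 30], [330, 211]), (0.24, [614, -274, 34], [360, 162])]
pocket1 [(0.92, [613, -217, 30], [340, 163]), (0.65, [612, -274, 34], [360, 163])]
```

Call:
servo_tool --pt "0.05 0 -1.5 0 0 0" --pt "0 0 -1.5 0 0 0" --pt "0 0 -1.0 0 0 0" --pt "0 0 -0.5 0 0 0" --pt "0 0 -0.2 0 0 0"

```text
clock: 6.87
tool_pos: [607.5, -97.5, 67.2]
tool_rot: [0.701, 0.713, -0.001, -0.001]
force: [-8.8, 2.3, 16.2]
width: 0.199
finger_force: 20.0
```

Call:
servo_tool --pt "0 0 0 0 0 0" --pt "0 0 0 0 0 0" --pt "0 0 0 0 0 0"

```text
clock: 7.12
tool_pos: [608.5, -97.8, 67.3]
tool_rot: [0.701, 0.713, 0.0, 0.0]
force: [-0.3, -0.3, -0.6]
width: 0.202
finger_force: 20.0
```

Call:
servo_tool --pt "0 0 0 0 0 0" --pt "0 0 0 0 0 0" --pt "0 0 0 0 0 0" --pt "0 0 0 0 0 0" --pt "0 0 0 0 0 0" --gripper 4.0

```text
clock: 7.53
tool_pos: [608.3, -97.8, 67.1]
tool_rot: [0.701, 0.713, 0.0, 0.0]
force: [-0.2, -0.8, 0.3]
width: 0.436
finger_force: 0.0
```

Call:
servo_tool --pt "0 0 1 0 0 0" --pt "0 0 2 0 0 0" --pt "0 0 2 0 0 0" --pt "0 0 2 0 0 0" --pt "-1 0 1 0 0 0"

```text
clock: 7.95
tool_pos: [600.8, -98.3, 151.2]
tool_rot: [0.701, 0.713, 0.001, 0.003]
force: [0.2, -0.6, 0.8]
width: 0.455
finger_force: 0.0
```

Call:
servo_tool --pt "-3 0.4 0 0 0 -4.2" --pt "-3 0.4 0 0 0 -4.2" --pt "-3 0.4 0 0 0 -4.2" --pt "-3 0.4 0 0 0 -4.2" --pt "-3 0.4 0 0 0 -4.2"

```text
clock: 8.37
tool_pos: [447.0, -77.6, 147.7]
tool_rot: [0.82, 0.572, 0.0, 0.0]
force: [-0.4, -0.8, 1.4]
width: 0.46
finger_force: 0.0
```

```bash
python3 - <<'E'
from h import *
s=bot.read_state();print(s['tool_pos'])
for cam in('side','top'):
    c=snap(cam,cam+'3.png')
    for n in ('square_mid','cross_mid'):
        print(n,[(round(d['p'],2),np.round(d['point']).astype(int).tolist(),proj(c,d['point']).astype(int).tolist()) for d in bot.mark_of(cam,n)])
a=cv2.imread('pics/side3.png')[130:330,150:400]; cv2.imwrite('pics/sidec3.png',cv2.resize(a,None,fx=3,fy=3,interpolation=cv2.INTER_CUBIC))
E
```

```text
[447.03693553 -77.55476436 147.68904349]
square_mid [(0.45, [604, -98, 65], [238, 197])]
cross_mid [(0.75, [330, 115, 28], [333, 275]), (0.74, [450, -75, 27], [292, 219]), (0.7, [481, 5, 28], [275, 237]), (0.55, [673, 67, 33], [194, 242]), (0.47, [477, -184, 32], [288, 194])]
square_mid [(0.64, [349, -182, -3], [331, 258])]
cross_mid [(0.59, [673, 67, 32], [240, 146]), (0.55, [329, 117, 30], [224, 267])]
```

View pics/sidec3.png

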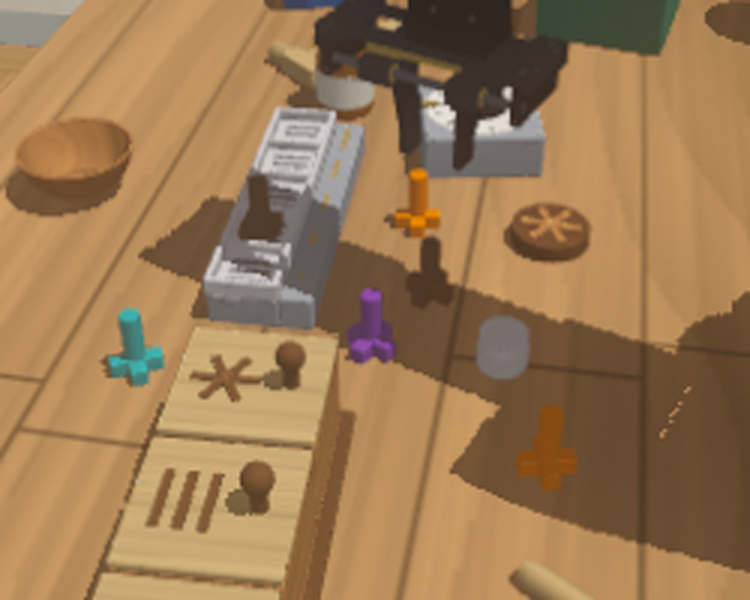

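The square stands upright in pocket 2 (full-image px 238,197). The brown cross is unmoved at (293,220). The gripper body is wide along its closing line.

Call:
servo_tool --pt "0.1 0.05 -3 0 0 0" --pt "0 0 -3 0 0 0" --pt "0 0 -3 0 0 0" --pt "0 0 -1.6 0 0 0" --pt "0 0 -1.0 0 0 0"

```text
clock: 9.08
tool_pos: [448.7, -76.9, 28.7]
tool_rot: [0.819, 0.574, -0.001, -0.001]
force: [0.5, 0.8, -0.3]
width: 0.462
finger_force: 0.0
```

Call:
servo_tool --pt "0 0 0 0 0 0" --pt "0 0 0 0 0 0" --pt "0 0 0 0 0 0" --pt "0 0 0 0 0 0" --pt "0 0 0 0 0 0" --gripper 0.5

```text
clock: 9.5
tool_pos: [450.4, -77.6, 32.4]
tool_rot: [0.819, 0.574, 0.001, 0.001]
force: [-0.5, 0.1, 2.5]
width: 0.198
finger_force: 20.0
```

Call:
servo_tool --pt "0 0 0 0 0 0" --pt "0 0 0 0 0 0" --pt "0 0 2 0 0 0" --pt "0 0 3 0 0 0" --pt "0 0 3 0 0 0"

```text
clock: 9.92
tool_pos: [447.8, -76.7, 111.0]
tool_rot: [0.819, 0.574, -0.001, -0.001]
force: [0.9, -0.9, -1.2]
width: 0.202
finger_force: 20.0
```

Call:
servo_tool --pt "1.61 -1.39 0.3 0 0 2.1" --pt "1.61 -1.39 0 0 0 2.1" --pt "1.61 -1.39 0 0 0 2.1" --pt "1.61 -1.39 0 0 0 2.1" --pt "1.61 -1.39 0 0 0 2.1"

```text
clock: 10.33
tool_pos: [530.2, -147.3, 114.1]
tool_rot: [0.763, 0.647, 0.0, 0.0]
force: [-0.4, -0.1, -0.5]
width: 0.199
finger_force: 20.0
```

Call:
servo_tool --pt "1.61 -1.39 0 0 0 2.1" --pt "1.61 -1.39 0 0 0 2.1" --pt "1.61 -1.39 0 0 0 2.1" --pt "1.61 -1.39 0 0 0 2.1" --pt "1.61 -1.39 0 0 0 2.1"

```text
clock: 10.75
tool_pos: [610.6, -216.8, 113.7]
tool_rot: [0.7, 0.714, -0.0, -0.0]
force: [-0.2, -0.7, -1.5]
width: 0.199
finger_force: 20.0
```

Call:
servo_tool --pt "0 0 0 0 0 0" --pt "0 0 0 0 0 0" --pt "0 0 0 0 0 0"

```text
clock: 11.0
tool_pos: [609.4, -215.6, 113.4]
tool_rot: [0.701, 0.713, -0.0, -0.001]
force: [0.2, -0.5, -0.8]
width: 0.196
finger_force: 20.0
```

```bash
python3 - <<'E'
from h import *
s=bot.read_state();print(s['tool_pos'])
for cam in('side','top'):
    c=snap(cam,cam+'4.png')
    for n in ('square_mid','cross_mid','pocket1'):
        print(n,[(round(d['p'],2),np.round(d['point']).astype(int).tolist(),proj(c,d['point']).astype(int).tolist()) for d in bot.mark_of(cam,n)])
E
```

```text
[ 609.35706557 -215.61689083  113.40198163]
square_mid [(0.77, [609, -99, 67], [236, 196]), (0.48, [607, -216, 36], [247, 183])]
cross_mid [(0.75, [331, 118, 30], [332, 275]), (0.72, [474, -182, 34], [290, 194]), (0.56, [483, 4, 32], [275, 235]), (0.53, [609, -216, 106], [246, 162]), (0.52, [672, 68, 30], [194, 243]), (0.27, [610, -217, 36], [246, 183])]
pocket1 [(0.92, [610, -272, 33], [250, 174]), (0.91, [608, -217, 37], [247, 183]), (0.84, [606, -156, 35], [243, 194]), (0.82, [604, -36, 38], [232, 218]), (0.8, [608, -100, 34], [237, 206]), (0.34, [607, -96, 67], [236, 196])]
square_mid [(0.72, [607, -98, 67], [299, 163])]
cross_mid [(0.49, [332, 119, 30], [223, 266]), (0.47, [488, 6, 28], [263, 209]), (0.35, [374, 7, 1], [264, 250])]
pocket1 [(0.9, [604, -39, 34], [278, 167]), (0.81, [607, -159, 34], [320, 166]), (0.74, [610, -96, 32], [298, 165])]
```

Held and centred. Lower, release, then over the star knob.

Call:
servo_tool --pt "0 -0.05 -1.5 0 0 0" --pt "0 0 -1.5 0 0 0" --pt "0 0 -1.0 0 0 0" --pt "0 0 -0.5 0 0 0" --pt "0 0 -0.2 0 0 0"

```text
clock: 11.82
tool_pos: [609.3, -216.4, 67.2]
tool_rot: [0.701, 0.713, -0.001, -0.001]
force: [-8.5, 3.4, 14.8]
width: 0.201
finger_force: 20.0
```

Call:
servo_tool --pt "0 0 0 0 0 0" --pt "0 0 0 0 0 0" --pt "0 0 0 0 0 0"

```text
clock: 12.07
tool_pos: [610.5, -216.9, 67.3]
tool_rot: [0.701, 0.713, 0.0, 0.0]
force: [0.3, -0.3, -1.5]
width: 0.201
finger_force: 20.0
```

Call:
servo_tool --pt "0 0 0 0 0 0" --pt "0 0 0 0 0 0" --pt "0 0 0 0 0 0" --pt "0 0 0 0 0 0" --pt "0 0 0 0 0 0" --gripper 4.0

```text
clock: 12.48
tool_pos: [610.3, -216.7, 67.1]
tool_rot: [0.701, 0.713, -0.0, 0.0]
force: [0.1, -0.3, -1.1]
width: 0.438
finger_force: 0.0
```

Call:
servo_tool --pt "0 0 1 0 0 0" --pt "0 0 3 0 0 0" --pt "0 0 4 0 0 0" --pt "0 0 4 0 0 0" --pt "0 0 4 0 0 0"

```text
clock: 12.9
tool_pos: [609.9, -216.5, 229.4]
tool_rot: [0.701, 0.713, 0.0, -0.0]
force: [1.1, -0.2, 1.4]
width: 0.458
finger_force: 0.0
```

```bash
python3 - <<'E'
from h import *
s=bot.read_state();print(s['tool_pos'])
for cam in('side','top'):
    c=snap(cam,cam+'5.png')
    for n in ('square_mid','cross_mid','star_knob','star_hinge','dial_grip','dial_pointer','clip_mark'):
        print(n,[(round(d['p'],2),np.round(d['point'],1).tolist(),proj(c,d['point']).astype(int).tolist()) for d in bot.mark_of(cam,n)])
a=cv2.imread('pics/side5.png')[130:330,150:400]; cv2.imwrite('pics/sidec5.png',cv2.resize(a,None,fx=3,fy=3,interpolation=cv2.INTER_CUBIC))
E
```

```text
[ 609.87835572 -216.53165852  229.44616619]
square_mid [(0.52, [604.5, -95.3, 65.3], [237, 197])]
cross_mid [(0.81, [482.8, 4.3, 28.9], [275, 236]), (0.68, [479.1, -182.1, 31.9], [288, 195]), (0.65, [675.9, 66.9, 30.6], [193, 243]), (0.57, [334.1, 114.1, 28.4], [331, 275]), (0.44, [609.8, -216.6, 59.9], [246, 176])]
star_knob [(0.55, [517.5, 156.0, 121.8], [245, 246])]
star_hinge [(0.82, [598.2, 160.7, 81.6], [209, 257])]
dial_grip [(0.65, [606.5, -100.1, 67.7], [237, 196])]
dial_pointer []
clip_mark [(0.54, [597.6, -399.4, 0.5], [263, 164])]
square_mid [(0.47, [603.6, -97.6, 68.2], [299, 164])]
cross_mid [(0.66, [589.7, -399.5, -2.1], [401, 172]), (0.65, [329.0, 119.8, 28.1], [222, 267]), (0.6, [485.3, 6.8, 26.6], [262, 210]), (0.44, [671.3, 66.1, 26.6], [240, 146]), (0.38, [372.8, 6.9, -0.3], [264, 251])]
star_knob [(0.86, [515.4, 159.4, 118.9], [202, 194])]
star_hinge [(0.92, [598.4, 160.7, 86.4], [204, 167])]
dial_grip [(0.91, [435.6, -335.0, 74.8], [390, 222])]
dial_pointer [(0.85, [393.2, -332.2, 55.3], [388, 238])]
clip_mark []
```

View pics/sidec5.png

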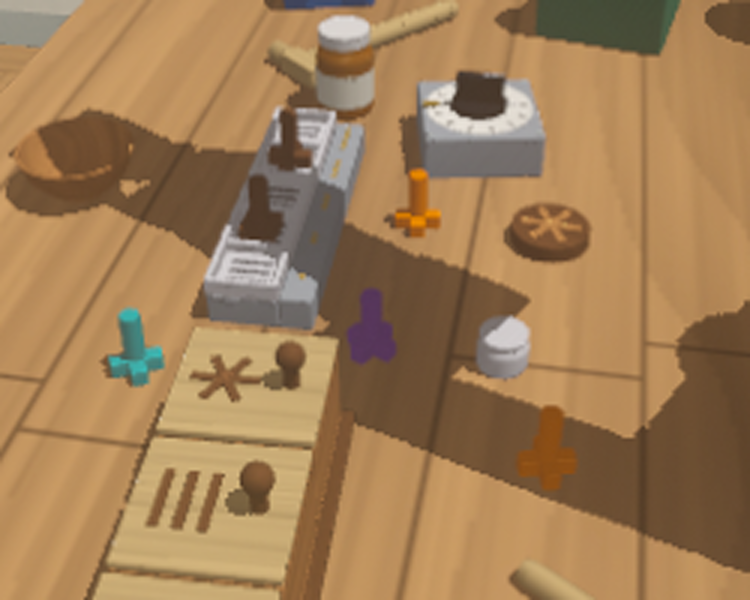

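```bash
python3 - <<'E'
from h import *
c=snap('top'); 
for p in((202,193.5),(160,198),(120,203)): print(onplane(c,*p,119.5))
x=np.radians(np.linspace(0,106,21)); P=np.c_[-85*np.cos(x)+34*np.sin(x),85*np.sin(x)+34*np.cos(x)]; print(np.round(np.diff(P,axis=0)/10,2).tolist())
a=c['pixels'][150:230,90:240]; cv2.imwrite('pics/lid.png',cv2.resize(a,None,fx=5,fy=5,interpolation=cv2.INTER_CUBIC))
E
```

```text
[518.85223799 161.84712594 119.5       ]
[510.07376081 271.36836101 119.5       ]
[499.84114311 376.30428927 119.5       ]
[[0.35, 0.77], [0.42, 0.73], [0.49, 0.69], [0.55, 0.65], [0.61, 0.59], [0.66, 0.53], [0.7, 0.47], [0.74, 0.4], [0.78, 0.33], [0.81, 0.26], [0.83, 0.18], [0.84, 0.11], [0.85, 0.03], [0.85, -0.05], [0.84, -0.13], [0.82, -0.2], [0.8, -0.28], [0.77, -0.35], [0.73, -0.42], [0.69, -0.49]]
```

View pics/lid.png

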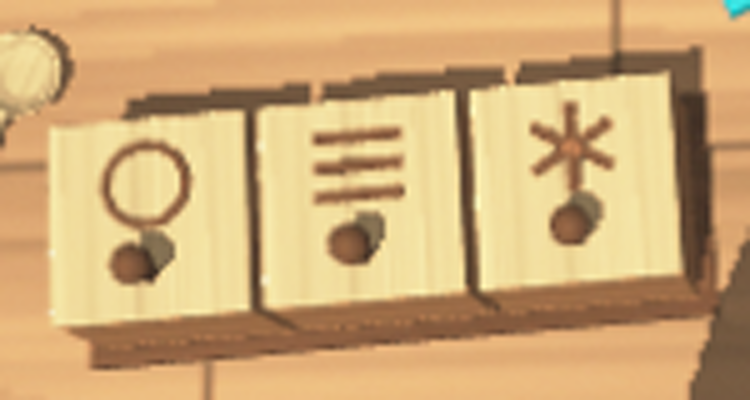

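Picture shows the lids: ring (117,202), bars (160,198), star (204,194) in full-image px; the row is turned about 5°.

Call:
servo_tool --pt "-0.627 2.497 -0.313 0 0 6.267" --pt "-0.627 2.497 -0.313 0 0 6.267" --pt "-0.627 2.497 -0.313 0 0 6.267" --pt "-0.627 2.497 -0.313 0 0 6.267" --pt "-0.627 2.497 -0.313 0 0 6.267"

```text
clock: 14.17
tool_pos: [578.5, -90.9, 211.4]
tool_rot: [0.48, 0.877, 0.0, 0.0]
force: [-0.1, 0.5, -0.5]
width: 0.459
finger_force: 0.0
```

Call:
servo_tool --pt "-0.627 2.497 -0.313 0 0 6.267" --pt "-0.627 2.497 -0.313 0 0 6.267" --pt "-0.627 2.497 -0.313 0 0 6.267" --pt "-0.627 2.497 -0.313 0 0 6.267" --pt "-0.627 2.497 -0.313 0 0 6.267"

```text
clock: 14.58
tool_pos: [547.2, 34.1, 195.9]
tool_rot: [0.225, 0.974, 0.0, 0.0]
force: [-0.0, 0.0, 0.5]
width: 0.459
finger_force: 0.0
```

Call:
servo_tool --pt "-0.627 2.497 -0.313 0 0 6.267" --pt "-0.627 2.497 -0.313 0 0 6.267" --pt "-0.627 2.497 -0.313 0 0 6.267" --pt "-0.627 2.497 -0.313 0 0 6.267" --pt "-0.627 2.497 -0.313 0 0 6.267"

```text
clock: 15.0
tool_pos: [515.8, 159.0, 180.2]
tool_rot: [-0.046, 0.999, 0.0, 0.0]
force: [-0.6, 0.4, -0.8]
width: 0.453
finger_force: 0.0
```

Call:
servo_tool --pt "0 0 0 0 0 0" --pt "0 0 0 0 0 0" --pt "0 0 0 0 0 0"

```text
clock: 15.25
tool_pos: [516.4, 157.5, 180.3]
tool_rot: [-0.043, 0.999, -0.0, 0.0]
force: [-0.4, 0.0, -0.0]
width: 0.458
finger_force: 0.0
```

```bash
python3 - <<'E'
from h import *
from scipy.spatial.transform import Rotation as R
s=bot.read_state();print(s['tool_pos'],R.from_quat(s['tool_rot']).as_matrix()[:,1],s['joints'])
for cam in('side','top'):
    c=snap(cam,cam+'6.png')
    for n in ('square_mid','cross_mid','star_knob','star_hinge','dial_grip','dial_pointer','clip_mark'):
        print(n,[(round(d['p'],2),np.round(d['point'],1).tolist(),proj(c,d['point']).astype(int).tolist()) for d in bot.mark_of(cam,n)])
E
```

```text
[516.40504347 157.50871827 180.3019583 ] [-8.64770750e-02  9.96253708e-01 -5.14013630e-04] [ 1.50290239e-01  5.14002658e-02  1.79446466e+00 -5.62782741e-04
  1.29531229e+00 -1.50693847e+00]
square_mid [(0.43, [606.6, -96.6, 65.4], [236, 197])]
cross_mid [(0.86, [332.3, 112.8, 27.2], [332, 275]), (0.75, [476.1, -184.7, 30.3], [289, 195]), (0.69, [674.6, 65.0, 34.0], [194, 241]), (0.49, [481.1, 2.0, 28.7], [276, 236])]
star_knob [(0.78, [517.3, 153.8, 120.3], [245, 246])]
star_hinge [(0.92, [597.1, 159.2, 82.4], [210, 256])]
dial_grip [(0.79, [434.6, -343.0, 76.9], [310, 156])]
dial_pointer [(0.58, [397.7, -337.3, 56.1], [321, 164])]
clip_mark []
square_mid [(0.58, [607.7, -96.9, 65.3], [299, 163]), (0.39, [607.8, -220.3, 65.6], [343, 162])]
cross_mid [(0.69, [674.3, 62.6, 29.8], [241, 145]), (0.68, [329.8, 115.6, 29.2], [224, 267]), (0.63, [483.9, 3.4, 28.1], [264, 210]), (0.59, [609.7, -218.9, 64.5], [343, 161])]
star_knob [(0.73, [514.0, 161.2, 117.7], [202, 195]), (0.51, [609.6, -157.3, 31.2], [319, 165])]
star_hinge [(0.37, [346.4, -183.7, -2.1], [332, 258])]
dial_grip [(0.65, [437.3, -337.5, 77.2], [391, 221])]
dial_pointer [(0.86, [392.7, -336.6, 56.2], [390, 238])]
clip_mark []
```

Call:
servo_tool --pt "0 0 -2.5 0 0 0" --pt "0 0 -2.5 0 0 0" --pt "0 0 -1.5 0 0 0" --pt "0 0 -1 0 0 0" --pt "0 0 -0.45 0 0 0"

```text
clock: 16.47
tool_pos: [515.1, 157.7, 98.8]
tool_rot: [-0.044, 0.999, -0.0, -0.001]
force: [-0.2, -0.9, 0.1]
width: 0.459
finger_force: 0.0
```

Call:
servo_tool --pt "0 0 0 0 0 0" --pt "0 0 0 0 0 0" --pt "0 0 0 0 0 0" --pt "0 0 0 0 0 0" --pt "0 0 0 0 0 0" --gripper 0.5 --force 25

```text
clock: 16.88
tool_pos: [517.2, 157.1, 101.9]
tool_rot: [-0.044, 0.999, -0.001, 0.001]
force: [0.4, -4.3, 2.3]
width: 0.234
finger_force: 25.0
```

Call:
servo_tool --pt "0 0 0 0 0 0" --pt "0 0 0 0 0 0" --pt "0 0 0 0 0 0" --pt "0.36 0.03 0.77 0 0 0" --pt "0.42 0.04 0.73 0 0 0"

```text
clock: 17.3
tool_pos: [523.5, 157.5, 115.0]
tool_rot: [-0.044, 0.999, -0.001, -0.001]
force: [1.5, -5.7, -4.6]
width: 0.234
finger_force: 25.0
```

Call:
servo_tool --pt "0.49 0.03 0.69 0 0 0" --pt "0.55 0.04 0.65 0 0 0" --pt "0.61 0.04 0.59 0 0 0" --pt "0.66 0.05 0.53 0 0 0" --pt "0.7 0.05 0.47 0 0 0"

```text
clock: 17.72
tool_pos: [552.7, 159.3, 144.4]
tool_rot: [-0.044, 0.999, -0.001, -0.002]
force: [-3.4, -6.3, 0.9]
width: 0.232
finger_force: 25.0
```

Call:
servo_tool --pt "0.74 0.06 0.4 0 0 0" --pt "0.78 0.06 0.33 0 0 0" --pt "0.81 0.06 0.26 0 0 0" --pt "0.83 0.07 0.18 0 0 0" --pt "0.84 0.07 0.11 0 0 0"

```text
clock: 18.13
tool_pos: [594.1, 162.0, 158.4]
tool_rot: [-0.044, 0.999, -0.002, -0.001]
force: [-2.5, -9.3, 4.2]
width: 0.23
finger_force: 25.0
```

```bash
python3 - <<'E'
from h import *
s=bot.read_state();print(s['tool_pos'],s['force'])
for cam in('side','top'):
    c=snap(cam,cam+'7.png')
    for n in ('star_knob','star_hinge','gauge_mid'):
        print(n,[(round(d['p'],2),np.round(d['point'],1).tolist(),proj(c,d['point']).astype(int).tolist()) for d in bot.mark_of(cam,n)])
a=cv2.imread('pics/side7.png')[130:330,130:380]; cv2.imwrite('pics/sidec7.png',cv2.resize(a,None,fx=3,fy=3,interpolation=cv2.INTER_CUBIC))
E
```

```text
[594.10545804 161.9623628  158.44828675] [-2.48900692 -9.30693669  4.24534117]
star_knob [(0.61, [592.7, 161.9, 176.7], [207, 223])]
star_hinge [(0.75, [596.5, 160.2, 81.1], [210, 257])]
gauge_mid [(0.49, [540.8, 157.7, 46.4], [236, 271])]
star_knob [(0.67, [589.8, 164.0, 175.5], [197, 161])]
star_hinge [(0.68, [599.8, 159.9, 82.4], [205, 166])]
gauge_mid [(0.74, [437.1, -333.9, 75.8], [389, 221]), (0.58, [604.2, -99.4, 66.1], [300, 164]), (0.5, [539.4, 161.1, 42.4], [206, 191])]
```

View pics/sidec7.png

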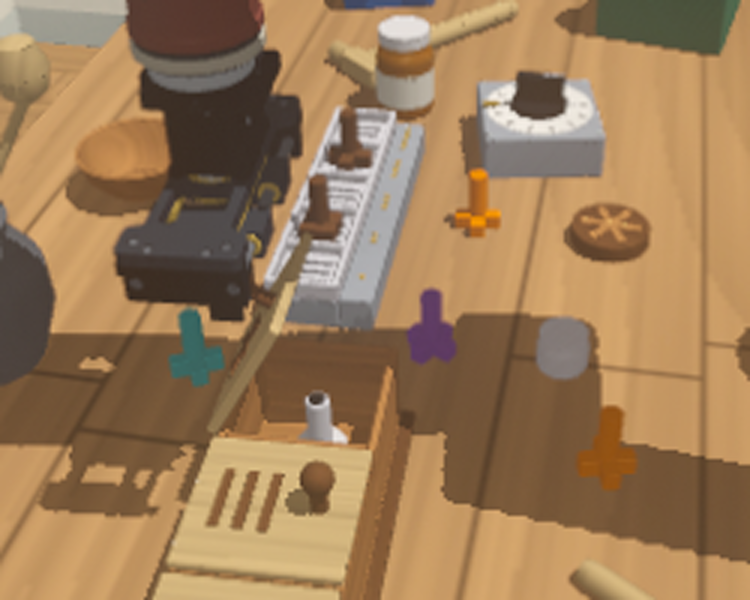

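Call:
servo_tool --pt "0.85 0.0 0.03 0 0 0" --pt "0.85 0.0 -0.05 0 0 0" --pt "0.84 0.0 -0.13 0 0 0" --pt "0.82 0.0 -0.2 0 0 0" --pt "0.8 0.0 -0.28 0 0 0"

```text
clock: 18.95
tool_pos: [636.8, 164.4, 153.0]
tool_rot: [-0.044, 0.999, 0.001, 0.001]
force: [-0.7, 1.2, 4.7]
width: 0.234
finger_force: 25.1
```

Call:
servo_tool --pt "0.77 0.03 -0.35 0 0 0" --pt "0.73 0.03 -0.42 0 0 0" --pt "0.69 0.03 -0.49 0 0 0" --pt "0 0 0 0 0 0" --pt "0 0 0 0 0 0"

```text
clock: 19.37
tool_pos: [659.6, 165.8, 140.4]
tool_rot: [-0.044, 0.999, 0.001, 0.002]
force: [3.8, 3.1, 6.1]
width: 0.231
finger_force: 25.1
```

Call:
servo_tool --pt "0 0 0 0 0 0" --pt "0 0 0 0 0 0" --pt "0 0 0 0 0 0" --pt "0 0 0 0 0 0" --pt "0 0 0 0 0 0" --gripper 4.0

```text
clock: 19.78
tool_pos: [656.6, 164.6, 137.9]
tool_rot: [-0.044, 0.999, -0.0, -0.001]
force: [-1.1, 0.4, 0.1]
width: 0.443
finger_force: 0.0
```

Call:
servo_tool --pt "0.2 0 2 0 0 0" --pt "0.2 0 3 0 0 0" --pt "0 0 4 0 0 0" --pt "-2 0 2 0 0 0" --pt "-3 0 0 0 0 0"

```text
clock: 20.2
tool_pos: [615.3, 164.6, 255.4]
tool_rot: [-0.043, 0.999, 0.0, 0.005]
force: [0.2, 0.6, 1.5]
width: 0.458
finger_force: 0.0
```

```bash
python3 - <<'E'
from h import *
s=bot.read_state();print(s['tool_pos'],s['force'])
for cam in('side','top'):
    c=snap(cam,cam+'8.png')
    for n in ('star_knob','star_hinge','gauge_mid'):
        print(n,[(round(d['p'],2),np.round(d['point'],1).tolist(),proj(c,d['point']).astype(int).tolist()) for d in bot.mark_of(cam,n)])
a=cv2.imread('pics/side8.png')[130:330,130:380]; cv2.imwrite('pics/sidec8.png',cv2.resize(a,None,fx=3,fy=3,interpolation=cv2.INTER_CUBIC))
E
```

```text
[615.28631784 164.62457999 255.39142094] [0.18361867 0.61860277 1.48377457]
star_knob [(0.96, [655.0, 162.0, 158.8], [179, 226])]
star_hinge [(0.71, [598.3, 158.9, 79.4], [210, 257])]
gauge_mid [(0.66, [538.5, 157.8, 44.5], [237, 272])]
star_knob [(0.76, [655.2, 170.4, 156.8], [196, 138]), (0.7, [599.5, 161.8, 85.3], [204, 166]), (0.54, [612.2, -216.7, 31.5], [340, 163])]
star_hinge [(0.7, [597.3, 162.8, 84.6], [203, 167])]
gauge_mid [(0.64, [542.1, 159.6, 43.4], [207, 190]), (0.33, [601.0, -38.7, 36.4], [278, 168]), (0.3, [439.4, -334.4, 74.9], [389, 220])]
```

View pics/sidec8.png

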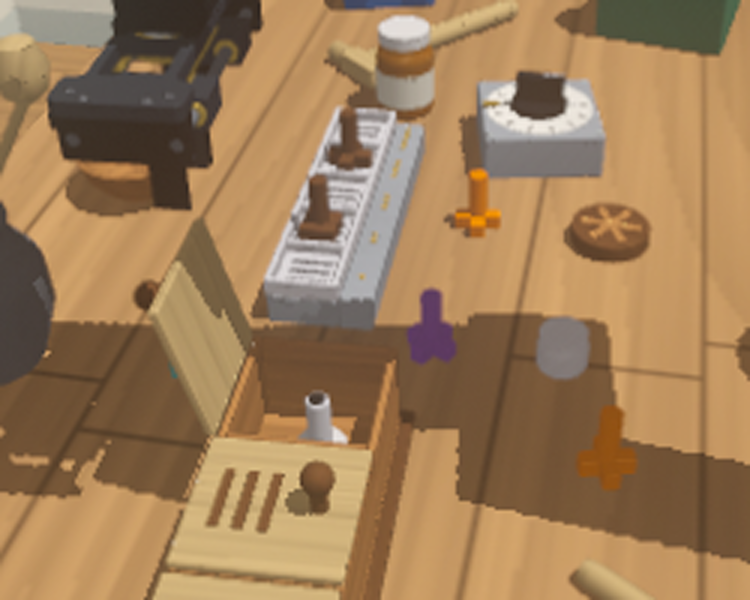

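Call:
servo_tool --pt "-2.0 -0.15 0 0 0 -2" --pt "-2.0 -0.15 0 0 0 -2" --pt "-2.0 -0.15 0 0 0 -2" --pt "-1.14 -0.09 0 0 0 -2" --pt "0 0 0 0 0 0" --gripper 3.6 --force 20

```text
clock: 21.02
tool_pos: [539.0, 159.3, 248.5]
tool_rot: [0.027, 1.0, -0.0, -0.001]
force: [0.1, 1.3, -0.7]
width: 0.416
finger_force: 0.0
```

Call:
servo_tool --pt "0 0 -3 0 0 0" --pt "0 0 -4 0 0 0" --pt "0 0 -3 0 0 0" --pt "0 0 -2 0 0 0" --pt "0 0 0 0 0 0"

```text
clock: 21.43
tool_pos: [537.2, 158.6, 122.9]
tool_rot: [0.026, 1.0, -0.001, -0.005]
force: [-0.8, 0.1, -0.2]
width: 0.415
finger_force: 0.0
```

Call:
servo_tool --pt "0 0 -2 0 0 0" --pt "0 0 -2 0 0 0" --pt "0 0 -2 0 0 0" --pt "0 0 -1.5 0 0 0" --pt "0 0 -0.65 0 0 0"

```text
clock: 21.85
tool_pos: [540.4, 159.2, 46.3]
tool_rot: [0.026, 1.0, -0.0, -0.001]
force: [-0.7, -0.4, 0.5]
width: 0.416
finger_force: 0.0
```

Call:
servo_tool --pt "0 0 0 0 0 0" --pt "0 0 0 0 0 0"

```text
clock: 22.02
tool_pos: [541.3, 159.4, 48.3]
tool_rot: [0.026, 1.0, 0.0, 0.001]
force: [0.1, 1.0, 0.9]
width: 0.415
finger_force: 0.0
```

Call:
servo_tool --pt "0 0 0 0 0 0" --pt "0 0 0 0 0 0" --pt "0 0 0 0 0 0" --pt "0 0 0 0 0 0" --pt "0 0 0 0 0 0" --gripper 0.5

```text
clock: 22.43
tool_pos: [540.8, 159.4, 48.1]
tool_rot: [0.026, 1.0, 0.0, 0.001]
force: [0.1, -0.1, 2.5]
width: 0.202
finger_force: 20.0
```

Call:
servo_tool --pt "0 0 0 0 0 0" --pt "0 0 1.5 0 0 0" --pt "0 0 3 0 0 0" --pt "0 0 3.5 0 0 0" --pt "0 0 3.5 0 0 0"

```text
clock: 22.85
tool_pos: [538.9, 159.1, 162.4]
tool_rot: [0.026, 1.0, -0.0, -0.001]
force: [-0.1, 0.9, -0.3]
width: 0.202
finger_force: 20.0
```

Call:
servo_tool --pt "0 0 2.5 0 0 0" --pt "0 0 1 0 0 0" --pt "0 0 0 0 0 0"

```text
clock: 23.1
tool_pos: [541.9, 159.6, 200.3]
tool_rot: [0.026, 1.0, 0.001, 0.003]
force: [0.7, 0.8, -0.5]
width: 0.2
finger_force: 20.0
```

```bash
python3 - <<'E'
from h import *
s=bot.read_state();print(s['tool_pos'],s['force'],s['width'])
for cam in('side','top'):
    c=snap(cam,cam+'9.png')
    for n in ('star_knob','gauge_mid','cross_mid','square_mid'):
        print(n,[(round(d['p'],2),np.round(d['point'],1).tolist(),proj(c,d['point']).astype(int).tolist()) for d in bot.mark_of(cam,n)])
E
```

```text
[541.8994369  159.63808212 200.28803914] [ 0.65471071  0.75598098 -0.51141528] 0.20007295076564766
star_knob [(0.84, [651.3, 162.8, 162.9], [180, 225])]
gauge_mid [(0.61, [540.6, 159.7, 196.4], [232, 217])]
cross_mid [(0.76, [331.3, 112.6, 31.4], [333, 273]), (0.69, [608.9, -217.9, 34.7], [247, 183]), (0.57, [612.6, -214.2, 62.9], [245, 176]), (0.55, [478.2, -183.0, 32.8], [288, 194]), (0.51, [483.3, 3.8, 30.4], [275, 236])]
square_mid [(0.55, [606.9, -99.4, 65.0], [237, 197])]
star_knob [(0.74, [652.1, 170.2, 160.8], [196, 139])]
gauge_mid [(0.18, [607.8, -97.4, 31.4], [298, 166])]
cross_mid [(0.66, [608.9, -221.6, 67.6], [344, 161]), (0.54, [328.5, 117.3, 28.8], [223, 268]), (0.47, [672.5, 64.8, 29.7], [241, 146]), (0.44, [487.5, 6.6, 31.5], [262, 209])]
square_mid [(0.59, [607.4, -98.2, 66.3], [299, 163])]
```

Call:
servo_tool --pt "0.473 -2.897 0 0 0 -5.73" --pt "0.473 -2.897 0 0 0 -5.73" --pt "0.473 -2.897 0 0 0 -5.73" --pt "0.473 -2.897 0 0 0 -5.73" --pt "0.473 -2.897 0 0 0 -5.73"

```text
clock: 24.02
tool_pos: [563.8, 13.2, 197.1]
tool_rot: [0.275, 0.962, 0.0, -0.0]
force: [0.8, 0.1, -1.3]
width: 0.201
finger_force: 20.0
```

Call:
servo_tool --pt "0.473 -2.897 -0.5 0 0 -5.73" --pt "0.473 -2.897 -0.5 0 0 -5.73" --pt "0.473 -2.897 -0.5 0 0 -5.73" --pt "0.473 -2.897 -0.5 0 0 -5.73" --pt "0.473 -2.897 -0.5 0 0 -5.73"

```text
clock: 24.43
tool_pos: [587.5, -131.8, 171.9]
tool_rot: [0.504, 0.864, 0.0, -0.0]
force: [0.7, 0.4, -0.1]
width: 0.2
finger_force: 20.0
```

Call:
servo_tool --pt "0.473 -2.897 0 0 0 -5.73" --pt "0.473 -2.897 0 0 0 -5.73" --pt "0.473 -2.897 0 0 0 -5.73" --pt "0.473 -2.897 0 0 0 -5.73" --pt "0.473 -2.897 0 0 0 -5.73"

```text
clock: 24.85
tool_pos: [611.1, -276.7, 171.9]
tool_rot: [0.702, 0.712, -0.0, -0.0]
force: [0.1, 0.2, -0.3]
width: 0.198
finger_force: 20.0
```

Call:
servo_tool --pt "0 0 -2 0 0 0" --pt "0 0 -2 0 0 0" --pt "0 0 -1.8 0 0 0" --pt "0 0 0 0 0 0" --pt "0 0 0 0 0 0"

```text
clock: 25.27
tool_pos: [610.0, -274.7, 112.7]
tool_rot: [0.7, 0.714, -0.0, -0.002]
force: [0.5, -0.3, -0.2]
width: 0.2
finger_force: 20.0
```

```bash
python3 - <<'E'
from h import *
s=bot.read_state();print(s['tool_pos'],s['force'],s['width'],s['clock'])
for cam in('side','top'):
    c=snap(cam,cam+'10.png')
    for n in ('gauge_mid','pocket5'):
        print(n,[(round(d['p'],2),np.round(d['point'],1).tolist(),proj(c,d['point']).astype(int).tolist()) for d in bot.mark_of(cam,n)])
E
```

```text
[ 610.0458797  -274.66167471  112.67563177] [ 0.51411565 -0.30306441 -0.2139806 ] 0.19980633103789178 25.2667
gauge_mid [(0.69, [607.1, -278.8, 111.3], [251, 151])]
pocket5 [(0.96, [606.4, -38.2, 37.7], [231, 218]), (0.87, [612.4, -272.5, 36.9], [250, 173]), (0.72, [607.9, -215.9, 33.4], [247, 184]), (0.61, [607.0, -160.1, 32.4], [243, 194]), (0.57, [605.0, -97.3, 31.9], [238, 207])]
gauge_mid []
pocket5 [(0.95, [606.8, -94.7, 35.4], [297, 166]), (0.85, [603.3, -37.5, 36.8], [277, 168]), (0.63, [609.6, -156.9, 36.4], [319, 164]), (0.57, [613.6, -218.8, 30.5], [341, 163])]
```

Call:
servo_tool --pt "0 0 -1.5 0 0 0" --pt "0 0 -1.5 0 0 0" --pt "0 0 -1.0 0 0 0" --pt "0 0 -0.5 0 0 0" --pt "0 0 -0.2 0 0 0"

```text
clock: 25.98
tool_pos: [609.6, -274.5, 66.6]
tool_rot: [0.7, 0.714, -0.001, -0.002]
force: [-10.6, 4.7, 17.9]
width: 0.197
finger_force: 20.0
```

Call:
servo_tool --pt "0 0 0 0 0 0" --pt "0 0 0 0 0 0" --pt "0 0 0 0 0 0"

```text
clock: 26.23
tool_pos: [610.6, -275.0, 66.6]
tool_rot: [0.7, 0.714, -0.0, -0.001]
force: [-1.0, 1.2, 1.5]
width: 0.197
finger_force: 20.0
```

Call:
servo_tool --pt "0 0 0 0 0 0" --pt "0 0 0 0 0 0" --pt "0 0 0 0 0 0" --pt "0 0 0 0 0 0" --pt "0 0 0 0 0 0" --gripper 4.0

```text
clock: 26.65
tool_pos: [611.2, -275.2, 67.1]
tool_rot: [0.7, 0.714, -0.0, 0.0]
force: [-0.0, 0.8, -0.6]
width: 0.434
finger_force: 0.0
```

Call:
servo_tool --pt "0 0 1 0 0 0" --pt "0 0 3 0 0 0" --pt "0 0 4 0 0 0" --pt "0 0 4 0 0 0" --pt "0 0 4 0 0 0"

```text
clock: 27.07
tool_pos: [610.8, -275.0, 229.7]
tool_rot: [0.7, 0.714, 0.0, 0.0]
force: [0.5, -0.5, -0.5]
width: 0.456
finger_force: 0.0
```

```bash
python3 - <<'E'
from h import *
s=bot.read_state();print(s['tool_pos'],s['force'],s['width'],s['clock'])
for cam in('side','top'):
    c=snap(cam,cam+'11.png')
    for n in ('gauge_mid','cross_mid','square_mid','star_knob'):
        print(n,[(round(d['p'],2),np.round(d['point'],1).tolist(),proj(c,d['point']).astype(int).tolist()) for d in bot.mark_of(cam,n)])
E
```

```text
[ 610.84093269 -275.04235618  229.65968148] [ 0.48919091 -0.46978874 -0.48297406] 0.45582497089591817 27.0667
gauge_mid [(0.49, [612.2, -278.7, 65.4], [250, 164])]
cross_mid [(0.88, [333.0, 115.2, 29.4], [332, 275]), (0.78, [479.1, -183.9, 27.3], [288, 196]), (0.66, [480.9, 1.6, 28.0], [276, 236]), (0.66, [372.3, 0.8, -4.2], [318, 250])]
square_mid [(0.73, [607.6, -97.8, 66.5], [236, 196])]
star_knob [(0.81, [654.2, 162.9, 159.7], [179, 226]), (0.56, [608.1, -218.5, 36.5], [247, 183])]
gauge_mid []
cross_mid [(0.7, [606.1, -38.7, 34.7], [277, 167]), (0.61, [611.1, -219.4, 63.6], [343, 161]), (0.61, [330.1, 117.4, 31.8], [223, 267]), (0.47, [484.7, 8.4, 30.2], [262, 210]), (0.43, [671.2, 67.2, 30.7], [240, 146])]
square_mid [(0.71, [605.9, -96.5, 67.9], [299, 163])]
star_knob [(0.85, [653.8, 170.8, 158.7], [196, 138])]
```

Call:
servo_tool --pt "0.3 2.94 0 0 0 6.267" --pt "0.3 2.94 0 0 0 6.267" --pt "0.3 2.94 0 0 0 6.267" --pt "0.3 2.94 0 0 0 6.267" --pt "0.3 2.94 0 0 0 6.267"

```text
clock: 27.98
tool_pos: [625.6, -126.8, 226.1]
tool_rot: [0.479, 0.878, -0.0, -0.001]
force: [0.7, 0.5, 0.3]
width: 0.463
finger_force: 0.0
```

Call:
servo_tool --pt "0.3 2.94 0 0 0 6.267" --pt "0.3 2.94 0 0 0 6.267" --pt "0.3 2.94 0 0 0 6.267" --pt "0.3 2.94 0 0 0 6.267" --pt "0.3 2.94 0 0 0 6.267"

```text
clock: 28.4
tool_pos: [640.6, 20.3, 226.2]
tool_rot: [0.225, 0.974, -0.0, -0.001]
force: [0.4, -0.8, 0.3]
width: 0.458
finger_force: 0.0
```

Call:
servo_tool --pt "0.3 2.94 0 0 0 6.267" --pt "0.3 2.94 0 0 0 6.267" --pt "0.3 2.94 0 0 0 6.267" --pt "0.3 2.94 0 0 0 6.267" --pt "0.3 2.94 0 0 0 6.267"

```text
clock: 28.82
tool_pos: [655.6, 167.2, 226.1]
tool_rot: [-0.047, 0.999, -0.0, -0.001]
force: [0.8, 0.5, 0.6]
width: 0.458
finger_force: 0.0
```

Call:
servo_tool --pt "0 0 0 0 0 0" --pt "0 0 0 0 0 0" --pt "0 0 0 0 0 0"

```text
clock: 29.07
tool_pos: [655.7, 165.3, 226.3]
tool_rot: [-0.044, 0.999, -0.0, -0.001]
force: [-0.1, -1.2, 0.1]
width: 0.458
finger_force: 0.0
```

Call:
servo_tool --pt "0 0 -2 0 0 0" --pt "0 0 -3 0 0 0" --pt "0 0 -2 0 0 0" --pt "0 0 -1.4 0 0 0" --pt "0 0 -0.5 0 0 0"

```text
clock: 29.48
tool_pos: [654.4, 164.1, 134.8]
tool_rot: [-0.043, 0.999, -0.0, -0.003]
force: [0.1, 0.6, -0.6]
width: 0.459
finger_force: 0.0
```

Call:
servo_tool --pt "0 0 0 0 0 0" --pt "0 0 0 0 0 0" --pt "0 0 0 0 0 0" --pt "0 0 0 0 0 0" --pt "0 0 0 0 0 0" --gripper 0.5 --force 25

```text
clock: 29.9
tool_pos: [657.4, 165.6, 140.3]
tool_rot: [-0.044, 0.999, -0.0, 0.002]
force: [0.7, -0.9, 3.6]
width: 0.232
finger_force: 25.0
```

Call:
servo_tool --pt "0 0 0 0 0 0" --pt "0 0 0 0 0 0" --pt "0 0 0 0 0 0"

```text
clock: 30.15
tool_pos: [657.7, 165.6, 140.1]
tool_rot: [-0.044, 0.999, -0.0, 0.002]
force: [3.1, -1.7, 5.7]
width: 0.229
finger_force: 25.0
```

Call:
servo_tool --pt "-0.69 -0.05 0.49 0 0 0" --pt "-0.73 -0.05 0.42 0 0 0" --pt "-0.77 -0.05 0.35 0 0 0" --pt "-0.8 -0.05 0.28 0 0 0" --pt "-0.82 -0.05 0.2 0 0 0"

```text
clock: 30.57
tool_pos: [617.3, 163.2, 156.0]
tool_rot: [-0.044, 0.999, -0.0, 0.0]
force: [2.4, -2.2, 0.3]
width: 0.23
finger_force: 25.1
```

Call:
servo_tool --pt "-0.84 -0.05 0.13 0 0 0" --pt "-0.85 -0.05 0.05 0 0 0" --pt "-0.85 -0.05 -0.03 0 0 0" --pt "-0.84 -0.05 -0.11 0 0 0" --pt "-0.83 -0.05 -0.18 0 0 0"

```text
clock: 30.98
tool_pos: [574.2, 160.5, 152.5]
tool_rot: [-0.044, 0.999, -0.0, -0.001]
force: [5.6, -0.0, -11.2]
width: 0.229
finger_force: 25.0
```

Call:
servo_tool --pt "-0.81 -0.05 -0.26 0 0 0" --pt "-0.78 -0.05 -0.33 0 0 0" --pt "-0.74 -0.04 -0.4 0 0 0" --pt "-0.7 -0.04 -0.47 0 0 0" --pt "-0.66 -0.03 -0.53 0 0 0"

```text
clock: 31.4
tool_pos: [539.1, 158.4, 133.5]
tool_rot: [-0.044, 0.999, -0.0, 0.001]
force: [9.2, -3.2, -8.1]
width: 0.235
finger_force: 25.0
```

Call:
servo_tool --pt "-0.61 -0.03 -0.59 0 0 0" --pt "-0.55 -0.02 -0.65 0 0 0" --pt "-0.49 -0.02 -0.69 0 0 0" --pt "-0.42 -0.02 -0.73 0 0 0" --pt "-0.34 -0.02 -0.77 0 0 0"

```text
clock: 31.82
tool_pos: [515.1, 156.9, 100.4]
tool_rot: [-0.044, 0.999, -0.001, 0.001]
force: [3.5, -4.3, 0.2]
width: 0.228
finger_force: 25.0
```

Call:
servo_tool --pt "0 0 0 0 0 0" --pt "0 0 0 0 0 0" --pt "0 0 0 0 0 0"

```text
clock: 32.07
tool_pos: [514.4, 156.9, 99.8]
tool_rot: [-0.044, 0.999, -0.001, -0.0]
force: [3.5, -3.4, -2.2]
width: 0.226
finger_force: 25.1
```

```bash
python3 - <<'E'
from h import *
s=bot.read_state();print(s['tool_pos'],s['force'],s['width'],s['clock'])
for cam in('side','top'):
    c=snap(cam,cam+'12.png')
    for n in ('star_knob','gauge_mid','clip_mark','dial_grip','dial_pointer'):
        print(n,[(round(d['p'],2),np.round(d['point'],1).tolist(),proj(c,d['point']).astype(int).tolist()) for d in bot.mark_of(cam,n)])
a=cv2.imread('pics/side12.png')[130:330,130:380]; cv2.imwrite('pics/sidec12.png',cv2.resize(a,None,fx=3,fy=3,interpolation=cv2.INTER_CUBIC))
E
```

```text
[514.44894474 156.86512256  99.84635111] [ 3.54262918 -3.42485871 -2.20625529] 0.22615871456609957 32.0667
star_knob [(0.96, [515.5, 155.8, 123.3], [246, 245]), (0.53, [605.8, -157.8, 35.6], [243, 194]), (0.21, [600.0, 160.7, 80.9], [209, 257])]
gauge_mid []
clip_mark [(0.18, [605.2, -99.1, 33.8], [238, 206])]
dial_grip [(0.51, [438.0, -341.7, 79.6], [309, 155])]
dial_pointer [(0.59, [396.9, -336.6, 52.7], [321, 165])]
star_knob [(0.44, [589.2, -402.7, -4.1], [402, 173])]
gauge_mid [(0.65, [607.6, -272.4, 63.2], [362, 161])]
clip_mark []
dial_grip [(0.59, [438.8, -335.5, 74.7], [390, 221])]
dial_pointer [(0.65, [392.8, -334.1, 54.4], [389, 238])]
```

View pics/sidec12.png

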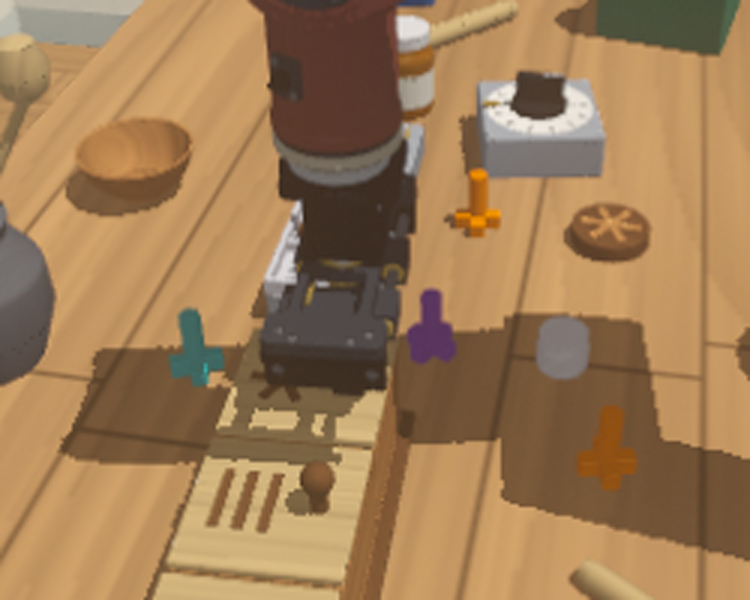

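Call:
servo_tool --pt "0.05 0 -0.3 0 0 0" --pt "0 0 -0.2 0 0 0" --pt "0 0 0 0 0 0" --pt "0 0 0 0 0 0" --pt "0 0 0 0 0 0"

```text
clock: 33.08
tool_pos: [515.3, 156.9, 98.1]
tool_rot: [-0.044, 0.999, -0.001, 0.0]
force: [-8.0, -6.3, 20.6]
width: 0.23
finger_force: 25.0
```

Call:
servo_tool --pt "0 0 0.2 0 0 0" --pt "0 0 0 0 0 0" --pt "0 0 0 0 0 0" --pt "0 0 0 0 0 0" --pt "0 0 0 0 0 0" --gripper 4.0

```text
clock: 33.5
tool_pos: [514.7, 157.8, 96.5]
tool_rot: [-0.044, 0.999, 0.0, -0.001]
force: [-0.2, -0.2, -0.3]
width: 0.445
finger_force: 0.0
```

Call:
servo_tool --pt "0 0 2 0 0 0" --pt "0 0 3 0 0 0" --pt "0 0 3 0 0 0" --pt "0 0 4 0 0 0" --pt "-1 -1 1 0 0 0"

```text
clock: 33.92
tool_pos: [508.8, 149.0, 233.4]
tool_rot: [-0.045, 0.999, 0.001, 0.005]
force: [0.3, 0.4, 1.6]
width: 0.46
finger_force: 0.0
```

```bash
python3 - <<'E'
from h import *
s=bot.read_state();print(s['tool_pos'],s['force'],s['width'],s['clock'])
for cam in('side','top'):
    c=snap(cam,cam+'13.png')
    for n in ('star_knob','gauge_mid','clip_mark','dial_grip','dial_pointer'):
        print(n,[(round(d['p'],2),np.round(d['point'],1).tolist(),proj(c,d['point']).astype(int).tolist()) for d in bot.mark_of(cam,n)])
a=cv2.imread('pics/side13.png')[140:280,150:340]; b=cv2.imread('pics/top13.png')[190:255,355:425]
a=cv2.resize(a,None,fx=2.5,fy=2.5,interpolation=cv2.INTER_CUBIC)[:350]; b=cv2.resize(b,(320,297),interpolation=cv2.INTER_CUBIC)
o=np.zeros((350,800,3),'uint8'); o[:a.shape[0],:475]=a[:,:475]; o[:297,480:]=b; cv2.imwrite('pics/m13.png',o)
E
```

```text
[508.83378322 149.02476838 233.40767269] [0.26155834 0.36661292 1.5816556 ] 0.45951295442170126 33.9167
star_knob [(0.81, [517.2, 155.3, 118.1], [245, 247])]
gauge_mid [(0.26, [436.3, -344.8, 77.7], [310, 155])]
clip_mark []
dial_grip [(0.65, [436.1, -342.1, 77.9], [310, 156])]
dial_pointer [(0.8, [399.0, -338.3, 54.3], [321, 164]), (0.72, [605.2, -100.9, 32.8], [238, 206])]
star_knob [(0.5, [514.0, 161.8, 119.2], [202, 195])]
gauge_mid [(0.46, [611.8, -272.5, 62.1], [362, 160])]
clip_mark []
dial_grip [(0.9, [439.8, -338.7, 76.2], [391, 220])]
dial_pointer [(0.62, [396.1, -336.5, 52.1], [389, 237]), (0.56, [438.8, -335.9, 77.6], [390, 220])]
```

View pics/m13.png

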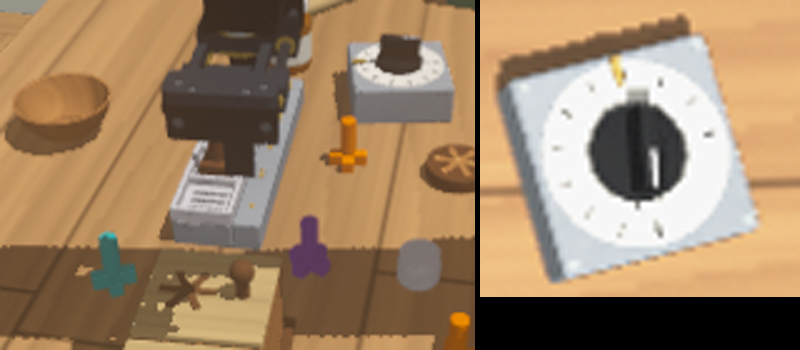

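Picture: star lid shut (knob at px 246,247), dial at right: knob centre ≈ (389,223), white pointer line pointing down toward (391,230), brass clip at ≈ (385,206). Now measuring these precisely.

```bash
python3 - <<'E'
from h import *
c=snap('top'); im=c['pixels'].astype(int); y0,x0=190,355
sub=im[190:255,355:425]; b,g,r=sub[...,0],sub[...,1],sub[...,2]
white=(b>200)&(abs(r-b)<25)
n,l,st,ce=cv2.connectedComponentsWithStats(white.astype('uint8'))
for i in range(1,n):
    if st[i][4]>=4: print('white',st[i],ce[i]+[x0,y0])
big=1+np.argmax(st[1:,4]); 
cnt=max(cv2.findContours((l==big).astype('uint8'),cv2.RETR_EXTERNAL,cv2.CHAIN_APPROX_NONE)[0],key=len)
h=cv2.convexHull(cnt); e=cv2.fitEllipse(h); ctr=np.array(e[0])+[x0,y0]; print('ellipse',ctr,e[1:], [onplane(c,*ctr,z).round(1) for z in(50,53)])
yel=(r-b>60)&(np.hypot(np.arange(70)[None]-e[0][0],np.arange(65)[:,None]-e[0][1])<e[1][0]/2+1)
ys,xs=np.nonzero(yel); 
for u,v in zip(xs,ys): print((u+x0,v+y0),sub[v,u].tolist(),onplane(c,u+x0,v+y0,55).round(0)[:2].tolist())
dark=(sub.sum(2)<150); ys,xs=np.nonzero(dark); print('dark',xs.mean()+x0,ys.mean()+y0)
print(np.array2string(sub[28:46,28:46].sum(2)//3))
E
```

```text
white [   7    8   53   53 1447] [388.27850726 224.3317208 ]
white [38 34  1  7  7] [393. 227.]
ellipse [387.44160461 222.7175293 ] ((51.227806091308594, 64.77931213378906), 161.7842254638672) [array([ 437.7, -333.8,   50. ]), array([ 437.3, -333. ,   53. ])]
(np.int64(381), np.int64(197)) [84, 120, 160] [509.0, -320.0]
(np.int64(382), np.int64(197)) [85, 121, 161] [509.0, -322.0]
(np.int64(383), np.int64(197)) [84, 121, 161] [509.0, -325.0]
(np.int64(384), np.int64(197)) [85, 121, 160] [509.0, -328.0]
(np.int64(385), np.int64(197)) [85, 121, 161] [509.0, -331.0]
(np.int64(378), np.int64(198)) [91, 131, 176] [506.0, -311.0]
(np.int64(379), np.int64(198)) [82, 117, 158] [506.0, -314.0]
(np.int64(376), np.int64(199)) [79, 112, 149] [504.0, -305.0]
(np.int64(377), np.int64(199)) [78, 111, 148] [504.0, -308.0]
(np.int64(384), np.int64(202)) [99, 167, 202] [495.0, -327.0]
(np.int64(385), np.int64(202)) [151, 197, 218] [495.0, -330.0]
(np.int64(383), np.int64(203)) [121, 164, 188] [492.0, -324.0]
(np.int64(384), np.int64(203)) [102, 202, 235] [492.0, -327.0]
(np.int64(384), np.int64(204)) 
[... 10422 characters left out ...]
 50  57  57  57 122 242]
 [ 59  58  58  59  52  33  33  31  57 103 246  56  50  57  57  57 153 247]
 [ 60  59  59  59  52  35  32  32  55  90 246  53  51  59  56  70 176 247]
 [ 61  59  58  59  57  33  32  33  53  92 246  55  48  57  57 117 240 247]
 [ 60  61  61  58  60  33  33  33  52  71 211  53  53  58 115 240 247 247]
 [ 84  59  59  61  59  37  40  39  40  39  69  51  56 109 240 247 247 247]
 [197 129  70  58  60  57  52  54  51  59  59  80 205 247 247 247 247 247]
 [246 246 236 133  72  63  59  60  59  70 190 195 247 247 247 247 247 247]
 [247 247 247 247 246 234 124 241 247 247 247 247 247 247 247 247 247 247]
 [247 247 247 247 247 247 157 242 247 247 247 247 247 247 247 247 247 247]]
```

```bash
cat > dial.py <<'E'
from h import *
from scipy.optimize import least_squares
def circ(P):
    f=lambda q:np.hypot(P[:,0]-q[0],P[:,1]-q[1])-q[2]
    return least_squares(f,[437,-338,40],loss='soft_l1',f_scale=1).x
def run(cam):
    c=snap(cam); g=c['pixels'].astype(float).min(2); O=[];I=[]
    for t in np.radians(np.arange(0,360,4)):
        r=np.arange(15,62,.5); z=50.5
        px=np.array([proj(c,[437+k*np.cos(t),-338+k*np.sin(t),z]) for k in r]).astype('float32')
        v=cv2.remap(g.astype('float32'),px[:,0],px[:,1],cv2.INTER_LINEAR).ravel()
        w=v>228
        if w.any():
            O.append(px[np.nonzero(w)[0][-1]]); I.append(px[np.nonzero(w)[0][0]])
    for nm,E,z in(('disc',O,50.5),('skirt',I,57)):
        P=np.array([onplane(c,*p,z)[:2] for p in E]); print(cam,nm,circ(P).round(1))
    return c
E
python3 - <<'E'
from dial import *
run('side'); c=run('top')
a=onplane(c,392.45,222.5,89)[:2];b=onplane(c,392.95,229.5,89)[:2]; print('line',a,b,np.degrees(np.arctan2(*(b-a)[::-1])))
im=c['pixels'].astype(float)[200:211,381:390]; w=np.clip(im[...,2]-im[...,0]-20,0,None)
for i in range(11):
    if w[i].sum()>60: u=(w[i]*np.arange(381,390)).sum()/w[i].sum(); print(200+i,round(u,2),onplane(c,u,200+i,55).round(1)[:2])
E
```

```text
Traceback (most recent call last):
  File "dial.py", line 16, in run
    P=np.array([onplane(c,*p,z)[:2] for p in E]); print(cam,nm,circ(P).round(1))
                                                               ~~~~^^^
  File "dial.py", line 5, in circ
    return least_squares(f,[437,-338,40],loss='soft_l1',f_scale=1).x
           ~~~~~~~~~~~~~^^^^^^^^^^^^^^^^^^^^^^^^^^^^^^^^^^^^^^^^^^
  File "dial.py", line 4, in <lambda>
    f=lambda q:np.hypot(P[:,0]-q[0],P[:,1]-q[1])-q[2]
                        ~^^^^^
IndexError: too many indices for array: array is 1-dimensional, but 2 were indexed
```

Side view has a different brightness; use its own threshold.

```bash
sed -i 's/w=v>228/w=v>TH/; s/def run(cam)/def run(cam,TH=228)/' dial.py
python3 - <<'E'
from dial import *
c=run('top')
a=onplane(c,392.45,222.5,89)[:2];b=onplane(c,392.95,229.5,89)[:2]; print('line',a,b,np.degrees(np.arctan2(*(b-a)[::-1])))
im=c['pixels'].astype(float)[200:211,381:390]; w=np.clip(im[...,2]-im[...,0]-20,0,None)
for i in range(11):
    if w[i].sum()>60: u=(w[i]*np.arange(381,390)).sum()/w[i].sum(); print(200+i,round(u,2),onplane(c,u,200+i,55).round(1)[:2])
cs=snap('side'); print(cs['pixels'][150:176:2,290:334:3].min(2))
E
```

```text
top disc [ 436.6 -337.    56.7]
top skirt [ 437.3 -335.9   32.2]
line [ 432.87371041 -336.79511297] [ 414.19397895 -336.77423108] 179.93594964665277
200 384.13 [ 500.3 -327.8]
201 382.11 [ 497.6 -321.9]
202 384.1 [ 494.7 -327.3]
203 383.96 [ 491.9 -326.7]
204 384.28 [ 489.1 -327.4]
205 384.51 [ 486.3 -327.8]
206 384.96 [ 483.5 -328.9]
207 384.94 [ 480.7 -328.6]
208 385.19 [ 477.9 -329.1]
[[ 90  91  92  97 100  94  93  94  97  91  89  98 101  99  94]
 [ 90  92  92  99  98  94  93  94  97  89  93  98 101  99  94]
 [ 92  91  93  99  71  57  62 107 129 108  95  99 101 100  94]
 [ 93 105 108 110  51  44  46  48  48  55 133 138 117 100  94]
 [167 169 170 205  82  42  42  43  43  81 175 167 155  99  93]
 [162 175 199 218  63  43  42  43  44 106 214 188 164 100  95]
 [153 213 207 215  42  43  43  43  43  70 215 215 180 100  94]
 [127  57 136 113  52  50  50  50  46  49 203 196 206 100  95]
 [112 206 220 205  45  52  52  53  52  51 214 214 210 119  93]
 [108 210 202 219 178  51  46  48  47 185 213 182 209 167  95]
 [101 172 210 183 218 215 190 191 206 213 201 212 173 167  94]
 [ 96 171 172 194 219 213 217 216 193 215 200 176 169 167  93]
 [ 89 173 172 171 176 182 199 197 177 179 168 169 170 164  95]]
```

Call:
servo_tool --pt "-0.455 -3.235 0 0 0 -0.333" --pt "-0.455 -3.235 0 0 0 -0.333" --pt "-0.455 -3.235 0 0 0 -0.333" --pt "-0.455 -3.235 0 0 0 -0.333" --pt "-0.455 -3.235 0 0 0 -0.333"

```text
clock: 35.13
tool_pos: [482.3, -15.5, 227.3]
tool_rot: [-0.03, 1.0, -0.0, 0.0]
force: [1.2, -0.1, 0.7]
width: 0.456
finger_force: 0.0
```

Call:
servo_tool --pt "-0.455 -3.235 0 0 0 -0.333" --pt "-0.455 -3.235 0 0 0 -0.333" --pt "-0.455 -3.235 0 0 0 -0.333" --pt "-0.455 -3.235 0 0 0 -0.333" --pt "-0.455 -3.235 0 0 0 -0.333"

```text
clock: 35.55
tool_pos: [459.5, -177.5, 227.4]
tool_rot: [-0.015, 1.0, -0.0, 0.0]
force: [0.8, -0.2, 0.8]
width: 0.461
finger_force: 0.0
```

Call:
servo_tool --pt "-0.455 -3.235 -1 0 0 -0.333" --pt "-0.455 -3.235 -2 0 0 -0.333" --pt "-0.455 -3.235 -2 0 0 -0.333" --pt "-0.455 -3.235 -2 0 0 -0.333" --pt "-0.455 -3.235 -1 0 0 -0.333"

```text
clock: 35.97
tool_pos: [435.7, -338.4, 144.5]
tool_rot: [-0.0, 1.0, 0.001, -0.001]
force: [0.3, 0.6, 0.4]
width: 0.463
finger_force: 0.0
```

Call:
servo_tool --pt "0 0 0 0 0 0" --pt "0 0 0 0 0 0" --pt "0 0 0 0 0 0"

```text
clock: 36.22
tool_pos: [437.3, -337.4, 147.3]
tool_rot: [-0.0, 1.0, 0.0, 0.0]
force: [-0.3, 0.6, 0.4]
width: 0.464
finger_force: 0.0
```

```bash
python3 - <<'E'
from h import *
from scipy.spatial.transform import Rotation as R
s=bot.read_state();print(s['tool_pos'],R.from_quat(s['tool_rot']).as_matrix()[:,1],s['width'],s['joints'][5],s['clock'])
for cam in('side','top'):
    c=snap(cam,cam+'14.png')
    for n in ('star_knob','gauge_mid','square_mid','cross_mid','dial_grip','dial_pointer'):
        print(n,[(round(d['p'],2),np.round(d['point'],1).tolist(),proj(c,d['point']).astype(int).tolist()) for d in bot.mark_of(cam,n)])
E
```

```text
[ 437.25044148 -337.41314594  147.26445328] [-8.64595195e-04  9.99999486e-01  5.30069564e-04] 0.4638642240506494 -2.3721508273732392 36.2167
star_knob [(0.8, [516.1, 154.9, 120.9], [246, 246])]
gauge_mid [(0.68, [606.6, -99.0, 32.2], [237, 207]), (0.63, [609.2, -276.9, 65.3], [251, 165]), (0.41, [604.2, -97.4, 66.6], [237, 197])]
square_mid [(0.66, [604.1, -98.7, 64.7], [238, 197])]
cross_mid [(0.74, [483.7, 4.2, 27.9], [274, 236]), (0.57, [476.7, -181.2, 36.6], [289, 194]), (0.55, [672.3, 68.1, 31.6], [194, 243]), (0.51, [335.0, 114.5, 30.7], [331, 274]), (0.46, [609.7, -213.8, 63.5], [246, 176])]
dial_grip [(0.84, [438.3, -342.3, 77.0], [309, 156])]
dial_pointer [(0.65, [401.3, -338.2, 53.0], [320, 164])]
star_knob [(0.83, [515.9, 159.2, 119.5], [203, 194])]
gauge_mid [(0.74, [607.3, -273.4, 64.9], [362, 161])]
square_mid [(0.66, [605.9, -96.9, 67.3], [299, 163])]
cross_mid [(0.66, [610.5, -221.3, 64.6], [344, 161]), (0.64, [485.6, 4.4, 28.6], [263, 210]), (0.59, [480.7, -186.0, 29.8], [332, 209]), (0.54, [331.9, 120.7, 29.6], [222, 266]), (0.53, [672.6, 66.9, 27.8], [240, 146])]
dial_grip [(0.53, [612.0, -154.0, 33.2], [318, 164]), (0.3, [592.0, -403.8, -4.9], [402, 172])]
dial_pointer []
```

Call:
servo_tool --pt "0 -0.08 -2.5 0 0 0" --pt "0 0 -2.5 0 0 0" --pt "0 0 -2 0 0 0" --pt "0 0 -1 0 0 0" --pt "0 0 -0.5 0 0 0" --force 15

```text
clock: 37.33
tool_pos: [436.1, -337.5, 60.1]
tool_rot: [-0.001, 1.0, 0.001, -0.001]
force: [0.4, 0.1, -0.6]
width: 0.455
finger_force: 0.0
```

Call:
servo_tool --pt "0 0 0 0 0 0" --pt "0 0 0 0 0 0" --pt "0 0 0 0 0 0" --pt "0 0 0 0 0 0" --pt "0 0 0 0 0 0" --gripper 0.5

```text
clock: 37.75
tool_pos: [437.8, -338.5, 63.3]
tool_rot: [-0.001, 1.0, -0.0, 0.001]
force: [1.4, 14.6, 10.8]
width: 0.163
finger_force: 7.6
```

Call:
servo_tool --pt "0 0 0 0 0 0" --pt "0 0 0 0 0 0" --pt "0 0 0 0 0 0" --pt "0 0 0 0 0 0"

```text
clock: 38.08
tool_pos: [437.8, -338.1, 63.3]
tool_rot: [-0.001, 1.0, 0.0, 0.001]
force: [-0.3, 4.9, 5.8]
width: 0.161
finger_force: 15.0
```

Call:
servo_tool --pt "0 0.05 0 0 0 -4" --pt "0 0 0 0 0 -6" --pt "0 0 0 0 0 -7" --pt "0 0 0 0 0 -7" --pt "0 0 0 0 0 -7"

```text
clock: 38.5
tool_pos: [437.6, -339.0, 63.3]
tool_rot: [0.269, 0.963, -0.001, 0.001]
force: [-2.1, -1.5, 3.4]
width: 0.161
finger_force: 15.0
```

Call:
servo_tool --pt "0 0 0 0 0 -7" --pt "0 0 0 0 0 -7" --pt "0 0 0 0 0 -7" --pt "0 0 0 0 0 -7" --pt "0 0 0 0 0 -7"

```text
clock: 38.92
tool_pos: [436.8, -339.7, 63.3]
tool_rot: [0.546, 0.838, -0.001, 0.001]
force: [-5.0, -2.5, 3.6]
width: 0.158
finger_force: 15.0
```

Call:
servo_tool --pt "0 0 0 0 0 -7" --pt "0 0 0 0 0 -7" --pt "0 0 0 0 0 -7" --pt "0 0 0 0 0 -7" --pt "0 0 0 0 0 -7"

```text
clock: 39.33
tool_pos: [435.7, -339.8, 63.3]
tool_rot: [0.773, 0.634, -0.002, 0.0]
force: [-9.2, -3.5, 6.9]
width: 0.161
finger_force: 15.0
```

Call:
servo_tool --pt "0 0 0 0 0 -7" --pt "0 0 0 0 0 -7" --pt "0 0 0 0 0 -7" --pt "0 0 0 0 0 -7" --pt "0 0 0 0 0 -7"

```text
clock: 39.75
tool_pos: [434.7, -339.3, 63.3]
tool_rot: [0.928, 0.373, -0.003, -0.0]
force: [-13.5, -1.2, 10.8]
width: 0.157
finger_force: 15.0
```

Call:
servo_tool --pt "0 0 0 0 0 -7" --pt "0 0 0 0 0 -7" --pt "0 0 0 0 0 -7" --pt "0 0 0 0 0 -7" --pt "0 0 0 0 0 -6.5"

```text
clock: 40.17
tool_pos: [434.2, -338.3, 63.2]
tool_rot: [0.997, 0.081, -0.003, -0.0]
force: [-16.4, 2.3, 14.8]
width: 0.157
finger_force: 15.0
```

Call:
servo_tool --pt "0 0 0 0 0 0" --pt "0 0 0 0 0 0" --pt "0 0 0 0 0 0" --pt "0 0 0 0 0 0"

```text
clock: 40.5
tool_pos: [434.2, -338.3, 63.2]
tool_rot: [0.996, 0.084, -0.003, -0.0]
force: [-14.9, 2.2, 13.3]
width: 0.158
finger_force: 15.0
```

Call:
servo_tool --pt "-0.25 0 0 0 0 0" --pt "0 0 0 0 0 0" --pt "0 0 0 0 0 0"

```text
clock: 40.75
tool_pos: [434.0, -338.3, 63.3]
tool_rot: [0.997, 0.084, -0.001, 0.0]
force: [-5.8, 2.0, 7.3]
width: 0.163
finger_force: 15.0
```

Call:
servo_tool --pt "0 0 0 0 0 0" --pt "0 0 0 0 0 0" --pt "0 0 0 0 0 0" --pt "0 0 0 0 0 0" --pt "0 0 0 0 0 0" --gripper 4.0

```text
clock: 41.17
tool_pos: [434.7, -337.9, 62.0]
tool_rot: [0.997, 0.084, 0.0, -0.0]
force: [0.2, 0.1, 0.3]
width: 0.421
finger_force: 0.0
```

Call:
servo_tool --pt "0 0 1 0 0 0" --pt "0 0 2.5 0 0 0" --pt "0 0 4 0 0 0" --pt "0 0 4 0 0 0" --pt "0 0 4 0 0 0"

```text
clock: 41.58
tool_pos: [434.3, -337.5, 219.2]
tool_rot: [0.996, 0.084, -0.0, -0.0]
force: [0.5, -1.0, -0.3]
width: 0.457
finger_force: 0.0
```

Call:
servo_tool --pt "-2 4 0 0 0 0" --pt "-2 4 0 0 0 0" --pt "-2 4 0 0 0 0" --pt "-1 4 0 0 0 0" --pt "0 4 0 0 0 0"

```text
clock: 42.0
tool_pos: [367.0, -144.9, 217.5]
tool_rot: [0.997, 0.083, 0.0, 0.0]
force: [0.9, 0.9, -0.8]
width: 0.46
finger_force: 0.0
```

```bash
python3 - <<'E'
from dial import *
c=run('top'); cv2.imwrite('pics/top15.png',c['pixels'])
for cam in('top','side'):
    if cam=='side': cs=snap('side','side15.png')
    for n in ('dial_grip','dial_pointer','clip_mark'):
        print(cam,n,[(round(d['p'],2),np.round(d['point'],1).tolist()) for d in bot.mark_of(cam,n)])
a=cv2.resize(c['pixels'][190:255,355:425],(400,371),interpolation=cv2.INTER_CUBIC)
b=cv2.resize(cs['pixels'][140:200,280:340],(400,400),interpolation=cv2.INTER_CUBIC)
o=np.zeros((400,800,3),'uint8');o[:371,:400]=a;o[:,400:]=b;cv2.imwrite('pics/m15.png',o)
print(c['pixels'][208:226,383:398].min(2))
E
```

```text
top disc [ 436.7 -337.3   55.6]
top skirt [ 426.4 -327.3   45.9]
top dial_grip [(0.59, [438.8, -335.8, 76.4]), (0.53, [592.7, -399.8, -2.4])]
top dial_pointer [(0.41, [474.1, -328.9, 56.0])]
top clip_mark []
side dial_grip [(0.73, [433.7, -341.2, 78.5])]
side dial_pointer [(0.66, [476.2, -329.1, 54.8])]
side clip_mark [(0.48, [606.1, -98.6, 64.8])]
[[246 244 120 189 171 246 246 246 245 245 245 127 246 245 245]
 [246 246 145 227 154 184 184 245 245 245 246 243 246 245 245]
 [246 246 164 214 149 143 144 245 246 245 246 246 245 246 245]
 [245 245 243 169 142 144 144 179 246 246 246 246 246 246 246]
 [189 178 177 119  98  99  97 173 151 196 246 246 246 246 246]
 [ 88 101  72  57  45  49  58 169 161  86 144 175 246 246 246]
 [ 49  53  46  33  31  36  53 133 216  49  48  73 158 246 246]
 [ 50  47  46  41  33  34  48  72 243  48  45  50  64 145 234]
 [ 50  50  47  47  44  35  48  53 227 102  44  54  49  56 142]
 [ 55  52  51  49  48  45  45  47 129  55  39  41  45  47  71]
 [ 55  55  53  53  50  49  47  45  54  38  37  40  43  42  50]
 [ 56  56  56  53  51  49  48  47  38  38  38  43  48  47  42]
 [ 60  58  57  56  56  52  53  50  37  38  42  47  50  48  49]
 [ 62  59  58  58  57  55  53  51  38  36  43  51  51  51  47]
 [ 64  61  60  59  58  56  55  48  38  37  50  56  53  53  51]
 [ 63  61  63  62  60  57  57  40  36  40  56  56  55  55  52]
 [ 66  65  63  63  63  61  53  38  38  47  59  59  57  52  50]
 [ 66  64  65  63  64  62  49  36  39  53  60  59  58  56  39]]
```

View pics/m15.png

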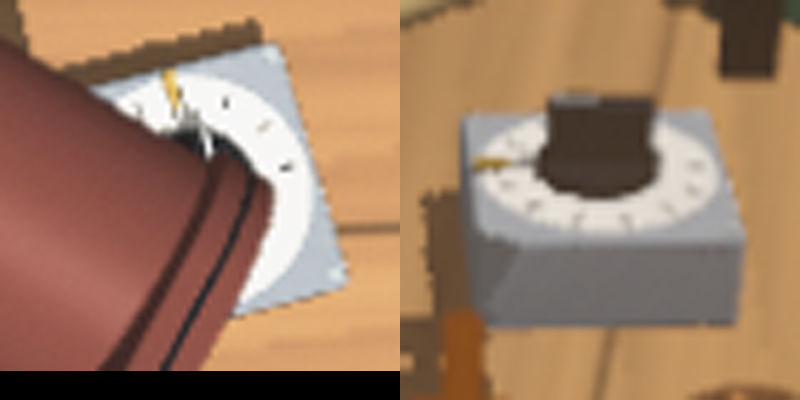

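Pointer is close to the clip, but the arm hides part of the top view; moving aside for a clean measurement.

Call:
servo_tool --pt "2 4 0 0 0 0" --pt "2 4 0 0 0 0" --pt "2 4 0 0 0 0" --pt "2 4 0 0 0 0" --pt "2 4 0 0 0 0"

```text
clock: 42.82
tool_pos: [463.0, 40.8, 217.0]
tool_rot: [0.997, 0.082, -0.0, 0.0]
force: [1.3, -0.7, 0.3]
width: 0.462
finger_force: 0.0
```

```bash
python3 - <<'E'
from dial import *
c=run('top')
im=c['pixels'].astype(float); m=im.min(2)
U=[]
for v in range(212,222):
    w=np.clip(m[v,386:395]-90,0,None)
    if v>=214 and w.sum()>20: u=(w*np.arange(386,395)).sum()/w.sum(); U.append(onplane(c,u,v,89)[:2]); print(v,round(u,2),U[-1].round(1))
for n in ('dial_grip','dial_pointer','clip_mark'): print(n,[(round(d['p'],2),np.round(d['point'],1).tolist()) for d in bot.mark_of('top',n)])
a=cv2.resize(c['pixels'][195:245,362:417],(660,600),interpolation=cv2.INTER_CUBIC); cv2.imwrite('pics/m16.png',a)
E
```

```text
top disc [ 436.6 -336.9   55.9]
top skirt [ 437.  -336.1   32.5]
214 390.73 [ 455.8 -333.9]
215 391.0 [ 453.1 -334.4]
216 391.09 [ 450.4 -334.4]
217 391.45 [ 447.7 -335.2]
218 391.64 [ 445.  -335.5]
219 392.0 [ 442.3 -336.3]
220 392.13 [ 439.6 -336.4]
dial_grip [(0.74, [440.3, -337.9, 78.1])]
dial_pointer [(0.9, [472.4, -332.3, 52.5]), (0.53, [609.0, -156.5, 33.9])]
clip_mark []
```

View pics/m16.png

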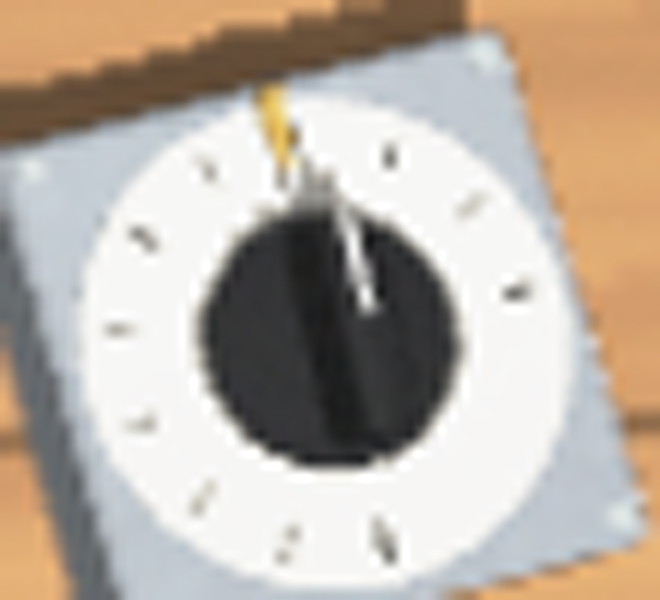

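The pointer lies at about 9° and the clip at about 10°, so it is on the mark. A final check of the scene follows, then hand-in.

```bash
python3 - <<'E'
from h import *
ok=0
for cam in('side','top'):
    c=snap(cam,cam+'17.png')
    for n in ('square_mid','cross_mid','gauge_mid','star_knob','tin','mould','oiljar'):
        L=[np.round(d['point']).astype(int).tolist() for d in bot.mark_of(cam,n)]; print(cam,n,L)
a=cv2.resize(cv2.imread('pics/side17.png')[130:330,150:400],None,fx=3,fy=3,interpolation=cv2.INTER_CUBIC); cv2.imwrite('pics/fin.png',a)
E
```

```text
side square_mid [[607, -97, 65], [593, -398, 0]]
side cross_mid [[486, 3, 28], [332, 116, 28], [612, -216, 61], [478, -185, 31], [670, 67, 32]]
side gauge_mid [[609, -278, 63]]
side star_knob [[514, 153, 119], [607, -99, 67]]
side tin []
side mould [[349, -185, -3], [605, -99, 66], [610, -96, 34]]
side oiljar [[596, -400, 3], [353, -182, -2]]
top square_mid [[605, -98, 66]]
top cross_mid [[480, -182, 31], [612, -220, 64], [674, 68, 32]]
top gauge_mid [[608, -274, 63]]
top star_knob []
top tin [[374, 7, 0]]
top mould [[348, -180, 0], [610, -220, 66]]
top oiljar [[590, -399, -4]]
```

View pics/fin.png

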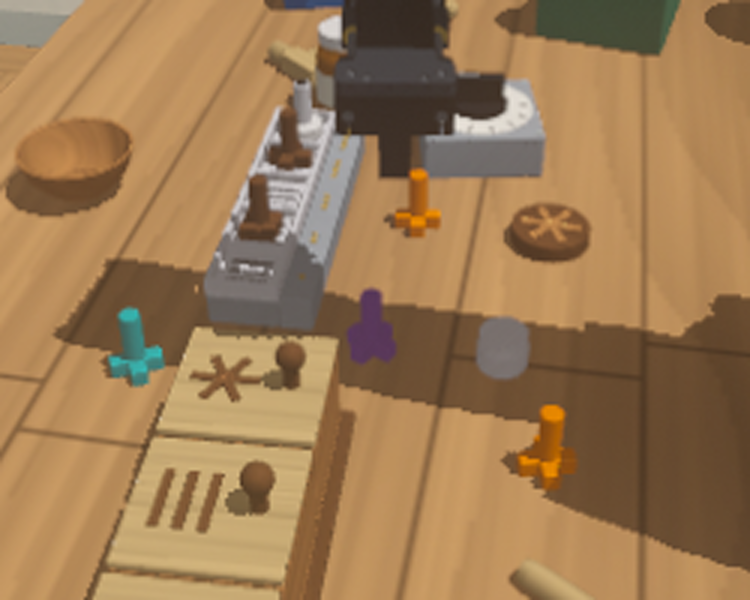

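Square, cross and gauge stand upright in pockets 2, 4 and 5 (px 237,197; 246,176; 250,164). The star lid is shut and the bystanders have not moved.

```bash
python3 -c "
from workcell import bot
print(bot.job_done())"
```

```text
the job is handed in; nothing more can be done
None
```

The job is handed in: square is in pocket 2, cross in 4 and the moisture gauge in 5 (no round or oblong stamp was on the table, so 1 and 3 stay empty), the star lid is shut, and the knob pointer measures within about 1° of the brass clip.

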